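# Hold the bevelled offcut in the corner of the cut-off jig

## Robot

A 6-joint arm with a two-finger parallel gripper is mounted at the origin on the work surface. World frame = base frame: x ahead of the robot, y to its left, z up, the work surface at z = 0. Lengths are in m, angles in rad, forces in N, time in s.
With the tool pointing down it reaches from about 0.375 to 0.9 m from the base axis. Payload 3.1 kg.
Tool frame: the origin (TCP) lies between the finger pads; the fingertips stand 8 mm ahead of it and the grasp point (between the pads) lies 11 mm behind it (tcp_to_tips is the distance from the TCP to the fingertips, in m); z points along the fingers, y is the direction in which the jaws open and shut (so a half turn about z gives the same grasp; the last joint's range is limited). The gripper opens to 87 mm and grips with 3 to 60 N. Pads are 19 mm wide; open, the fingers measure 117 mm over their backs; the gripper's body (75 mm by 190 mm) begins 51 mm behind the grasp point.
Start: joints at [1.127, 0.527, 1.433, -0, 1.181, -0.178], TCP at [0.164, 0.603, 0.201] pointing down, gripper open.
Joint ranges: [-3.08, 3.08], [-0.75, 2.2], [0.22, 2.44], [-1.43, 4.57], [0, 2.65], [-2.85, 2.85]. Speed limits (rad/s): [2.79, 2.79, 3.14, 3.14, 3.14, 3.14].

## Interface

Orientations are given as a 3x3 rotation matrix whose columns are the frame's x, y, z axes.
In Python, from plant import read_state, camera, camera_model, sign_off, tcp_to_tips gives the robot as it stands.
- The arm moves only by the shell command python3 -m crank 'ROWS' [FORCE]. ROWS is JSON, a list of rows, each a list of 7 numbers: the shift along the tool's x, y, z in mm, then the turn, a rotation vector about the tool's x, y, z in degrees, then the finger opening in mm, from 0 to 87. In form: [[x, y, z, wx, wy, wz, grip], ...]. A call has exactly 5 rows; each row shifts and turns the commanded pose from where the row before left it, along the tool's axes as they then stand; what a row does not reach is not made up. A row lasts 1/12 s, in which the tool goes at most 41.7 mm and 7.16 degrees, less where a joint would pass 70% of its speed; a pose out of reach is approached as far as the arm can. A call with a gripper value outside its range is refused whole. The fingers move at their own pace and stop on an object; FORCE is the grip in N (left out, the last holds). Time passes only in rows, so rows that do not move let the fingers close, or fill a call up. It gives the time, the measured TCP pose, the force and the opening at its end, in the units of the state.
- read_state(): the state, without advancing time (a new reading comes with each control period).
- camera(name): name is "side" or "top"; returns the picture (480x640x3 uint8, red, green, blue); there is no depth.
- camera_model(name): a dict with "fx", "fy", "cx", "cy" (pixels), "R" (3x3) and "t" (3): a world point X has camera coordinates R X + t. Camera axes: x right, y down, z forward; pixel columns grow to the right and rows downward; lengths in m; the calibration is good to about 2 mm. A picture is of the moment at which its call begins. camera_model takes no time and is no camera call.
- sign_off(): hands the job in, once; it reports no verdict.
The state is a dict: "clock": time; "joint_pos": joint angles; "dq": joint speeds; "effort": joint torques, N m; "ee_pos": TCP position; "eef_rot": TCP orientation; "ft_force": force on the tool from outside, world axes, zero at the start; "wrist_torque": the same for the moment, N m; "width": finger opening in m.
Only numpy, scipy, OpenCV 4.12 (cv2) and the standard library are available. Lean on these libraries where they do the work, as an engineer would, in place of code of your own. Each camera call takes 0.05 s, during which the arm holds its last target.

## Task

Flip the fence's stop block fully down, then bring the bevelled wooden offcut into the corner, lying flat on the deck with its square back tight along the fence and its end touching the stop block, bevel facing away from the fence. Finish while still holding it there with the fingers: one firm diagonal push, about 20 N into the fence and 10 N down onto the deck at the same time; do not let go, and leave the bin, bottle and screwdriver alone.

Things in the scene. Friction and masses are not known exactly. Their poses are not given: they have to be found in the camera images.
- jig: Cut-off jig fixed on the bench: baseboard 280 (x) x 380 (y) mm carrying a deck, a fence and a flip stop. The deck surface is 20 mm above the bench. Origin: centre of the underside, on the bench. +x points to the fence, +y to the end with the stop. All of it is rigid.
- deck: The grey deck plate on the jig, 280 x 380 x 12 mm; origin in the centre of its underside, 8 mm above the bench; axes as the jig. Friction of the pressed offcut on it takes up to about 0.7 of the downward force from a sideways push.
- fence: Aluminium fence on the deck, 30 thick (x), 360 long (y), 50 mm high, its top 70 mm above the bench. Its flat working face is at jig x = +100 mm and looks to jig -x. Origin: foot of that face, midway along, on the deck surface; axes as the jig. On its top two small hinge cheeks hold the stop, at jig y 84 and 116, up to 86 mm above the bench.
- stop (a joint): Hinge of the flip stop (axis along jig y), rad: 0 = fully down, its working position and end of travel; grows to 1.4 as it swings up. Starts at 0.8 to 1.2. Stiff (0.09 N m), stays where left. A steel arm 24 wide (y) and 8 mm thick reaches from the hinge towards jig -x when down, turned up by the joint angle otherwise.
- stop_hinge_axis (a point): Point on the stop's hinge axis, middle of the arm's width: jig (115, 100, 78) mm. The arm's upper face is 4 mm off this axis; pushing on that face, say 45 mm from the axis, swings the stop down.
- stop_tip (a point): Middle of the free end of the stop arm's upper edge, 62 mm from the hinge axis; moves with the stop. Under the arm is a black block, 42 (x) x 24 (y) mm, that when down reaches to 4 mm above the deck and stands 5 to 47 mm in front of the fence face.
- corner (a point): Corner point where fence face, deck surface and the inner face of the lowered stop block meet: jig (100, 88, 20) mm. Axes as the jig; the offcut belongs on its -x, -y side.
- offcut: Loose pine offcut 56 (x) x 120 (y) x 40 (z) mm, 100 to 210 g. A 45 degree bevel, 15 x 15 mm, runs along the top edge of its -x side (upright only up to 25 mm); its +x side is the square back. Origin: centre of the underside. Starts flat on the deck, turned up to 0.5 rad from the jig. Seated, its axes match the jig's and its origin is at jig (72, 28, 20) mm.
- back_left (a point): Offcut's lower back corner at its +y end: offcut (28, 60, 0) mm.
- back_right (a point): Offcut's lower back corner at its -y end: offcut (28, -60, 0) mm.
- screw_bin: Grey open bin 110 x 100 x 60 mm on the bench beyond the jig's +y edge; leave alone. Origin in the centre of its underside.
- glue: White bottle, 56 mm across, 150 mm high, on the bench beyond the jig's -y edge; leave alone. Origin in the centre of its underside.
- driver: Screwdriver lying on the bench beyond the jig's -y edge; leave alone.
There are look-alikes about, which are no part of the job. Of the things that look like the offcut, the smallest one is meant.

How it is judged:
On the way, in this order (a step that is already met when the one before it is completed fails the run):
1. the stop is flipped fully down (value of joint stop below 0.06 rad), for 0.2 s.
2. the offcut lies flat in the corner, against fence and stop (x of each of back_left, back_right in the frame of corner above -0.003 m and y of back_left in the frame of corner between -0.003 and 0.006 m and z of each of back_left, back_right in the frame of corner below 0.0025 m and angle between offcut's own z axis and vertical below 0.05 rad and value of joint stop below 0.06 rad), for 0.2 s.
At the end, for the whole second after the job is handed in: Stop down (under 0.06 rad). Offcut still and flat on the deck (2.5 mm, 0.05 rad), back corners within 3 mm of the fence, left end within 3 mm of the stop. Through the last second the fingers push it (over 5 N): over 5 N on the fence and over 5 N on the deck (all of step 2 and contact force between offcut and fence above 5 N and contact force between offcut and deck above 5 N and contact force between offcut and the fingers above 5 N and linear speed of offcut below 0.01 m/s); the arm keeps its last pose, push and grip.
It fails at once if bin, bottle or screwdriver pushed more than 3 cm (distance of any of screw_bin, glue, driver from where it was at the start of the episode above 0.03 m).
It also fails if it takes over 72 s, if anything falls off the work surface, if the arm or the gripper's body presses on something with over 40 N, if the wrist force passes 120 N, or if a joint passes its speed limit or range.

## Working session

There is one attempt and no reset: what is moved stays moved. The work goes in short steps, Python scripts to look and compute and a shell command to move; the robot and the scene stay as the last step left them, time stands still between calls to the robot, and variables do not carry over. Pictures are saved under pics/ and viewed, and the job is handed in when it is done.

```bash
ls; mkdir -p pics; python3 - <<'E'
from plant import *
import cv2,numpy as np
np.set_printoptions(precision=4,suppress=True)
s=read_state()
for k,v in s.items(): print(k,np.array(v))
print(tcp_to_tips)
for n in("side","top"):
    im=camera(n); cv2.imwrite(f"pics/{n}0.png",im[:,:,::-1]); m=camera_model(n); print(n,{k:np.array(v) for k,v in m.items()})
E
```

```text
pics
clock 0.0
joint_pos [ 1.1265  0.5284  1.4339 -0.      1.1814 -0.1785]
dq [-0.0029  0.0008 -0.0003 -0.0005  0.0012 -0.0019]
effort [ -0.0003 -44.0043 -17.659    0.0632   0.0585  -0.0002]
ee_pos [0.1638 0.6024 0.2003]
eef_rot [[-0.9649  0.2627 -0.0009]
 [ 0.2627  0.9649 -0.0019]
 [ 0.0004 -0.0021 -1.    ]]
ft_force [ 0.2096  0.2335 -0.2539]
wrist_torque [ 0.0024 -0.0057 -0.0015]
width 0.08749654132064358
0.008
side {'fx': array(499.3894), 'fy': array(499.3894), 'cx': array(327.287), 'cy': array(245.4866), 'R': array([[ 0.8937, -0.4482,  0.0217],
       [-0.2906, -0.6149, -0.7331],
       [ 0.3419,  0.6489, -0.6798]]), 't': array([-0.4521,  0.1443,  1.3135])}
top {'fx': array(543.5042), 'fy': array(543.5042), 'cx': array(318.9762), 'cy': array(238.0596), 'R': array([[-0.0296, -0.9993, -0.0223],
       [-0.9894,  0.0324, -0.1413],
       [ 0.142 ,  0.0179, -0.9897]]), 't': array([-0.0584,  0.4674,  1.4415])}
```

View pics/side0.png

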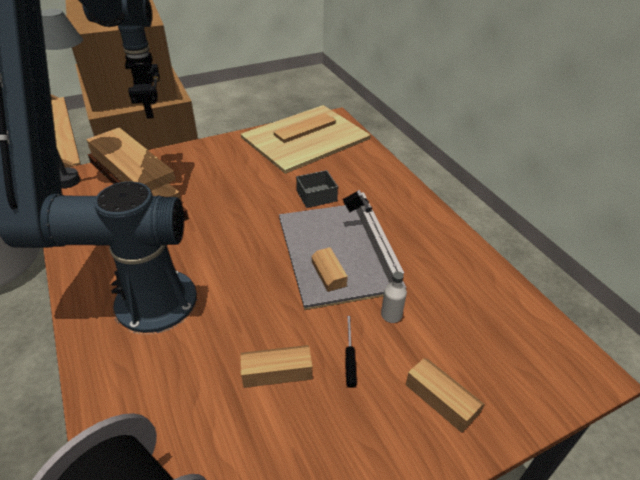

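View pics/top0.png

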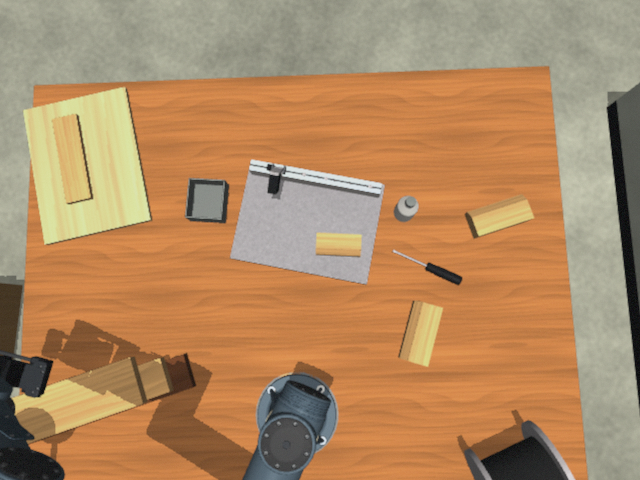

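Top view: jig centred near (308,222), with the fence along its far edge from (250,165) to (382,188). The stop is up at about (274,180), the bin at (207,200), the bottle at (406,208) and the driver at (428,267).
Offcut candidates (top view): (339,244) on the deck, (421,333), (500,217) and (71,158) on the board. The smallest, and the only one on the deck, is (339,244). Checking it in a crop.

```bash
python3 - <<'E'
import cv2
a=cv2.imread("pics/top0.png")[150:290,225:390]
cv2.imwrite("pics/top0c.png",cv2.resize(a,None,fx=4.7,fy=4.2*4.7/4.7*0+4.2,interpolation=cv2.INTER_CUBIC) if 0 else cv2.resize(a,None,fx=4,fy=4,interpolation=cv2.INTER_CUBIC))
a=cv2.imread("pics/side0.png")[180:310,270:420]
cv2.imwrite("pics/side0c.png",cv2.resize(a,None,fx=4,fy=4,interpolation=cv2.INTER_CUBIC))
E
```

```text
(no output)
```

View pics/top0c.png

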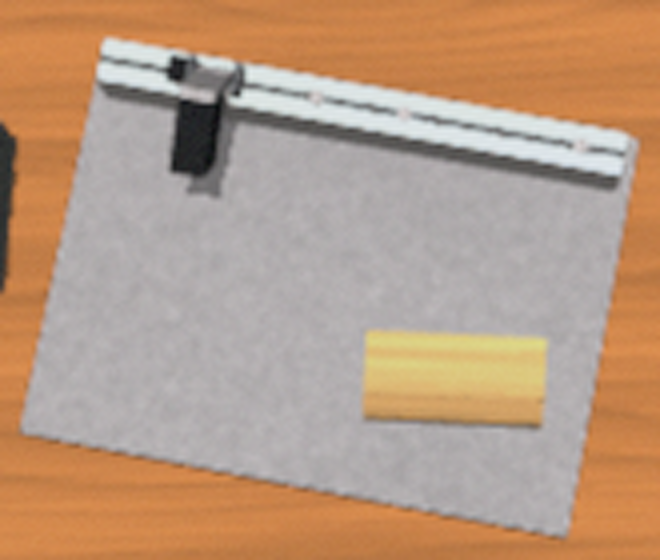

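View pics/side0c.png

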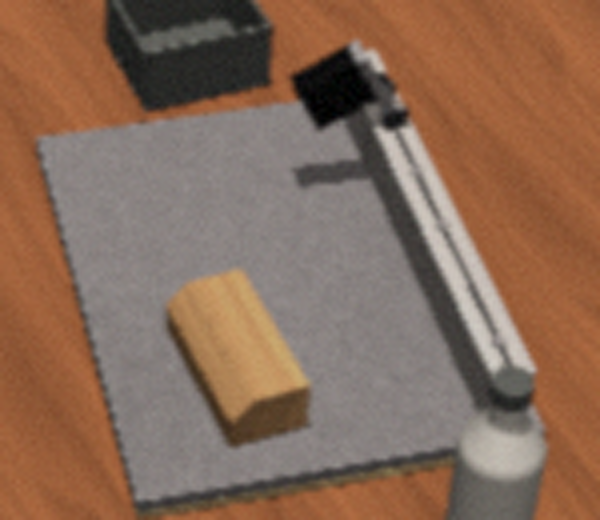

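```bash
cat > h.py <<'E'
import numpy as np
from plant import camera_model
from scipy.optimize import least_squares
M={n:camera_model(n) for n in("side","top")}
def proj(n,X):
    m=M[n]; c=np.asarray(X)@np.array(m["R"]).T+np.array(m["t"])
    return np.stack([m["fx"]*c[...,0]/c[...,2]+m["cx"],m["fy"]*c[...,1]/c[...,2]+m["cy"]],-1)
def T(p,L,z0=0):
    L=np.asarray(L,float)/1000; c,s=np.cos(p[2]),np.sin(p[2])
    return np.stack([p[0]+c*L[:,0]-s*L[:,1],p[1]+s*L[:,0]+c*L[:,1],z0+L[:,2]],-1)
def fit(obs,p0,z0=0):
    # obs: list (cam,u,v,x,y,z)
    def r(p):
        return np.concatenate([(proj(o[0],T(p,[o[3:]],z0))[0]-np.array(o[1:3])) for o in obs])
    s=least_squares(r,p0,loss="soft_l1"); return s.x,r(s.x).reshape(-1,2)
E
python3 - <<'E'
from h import *
np.set_printoptions(precision=4,suppress=True)
def c(cam,u,v,*L):
    o=(225,150) if cam=="top" else (270,180)
    return (cam,o[0]+(u+.5)/4-.5,o[1]+(v+.5)/4-.5,*L)
obs=[c("top",22,431,-140,190,20),c("top",568,534,-140,-190,20),c("top",104,40,130,180,70),c("top",97,83,100,180,70),c("top",632,134,130,-180,70),c("top",620,180,100,-180,70),
c("side",138,497,-140,-190,20),c("side",40,139,-140,190,20)]
p,r=fit(obs,[.6,.05,-.2]); print(p);print(r)
for cams in("top","side"):
  q,_=fit([o for o in obs if o[0]==cams],p); print(cams,q)
obs2=[c("top",366,331,28,60,40),c("top",547,338,28,-60,40),c("top",542,425,-28,-60,25),c("top",364,417,-28,60,25),
c("side",240,270,28,60,40),c("side",309,386,28,-60,40),c("side",307,428,28,-60,0),c("side",234,444,-28,-60,0),c("side",229,416,-28,-60,25),c("side",168,302,-28,60,25)]
q,r=fit(obs2,[.5,-.05,0],.02);print(q);print(r)
C,S=np.cos(p[2]),np.sin(p[2]);d=q[:2]-p[:2]
print("offcut in jig",C*d[0]+S*d[1],-S*d[0]+C*d[1],q[2]-p[2])
# stop angle
for a in np.arange(.7,1.3,.1):
    R=np.array([[-np.cos(a),0,0],[0,0,0],[np.sin(a),0,0]])
    tip=[115-62*np.cos(a)+4*np.sin(a),100,78+62*np.sin(a)+4*np.cos(a)]
    tp=T(p,[tip]); print(a,tp[0],(proj("top",tp)[0]-[225,150])*4,(proj("side",tp)[0]-[270,180])*4)
print("hinge",T(p,[[115,100,78]]),"corner",T(p,[[100,88,20]]))
E
```

```text
[ 0.516  -0.0432 -0.2198]
[[-0.4364  0.3772]
 [ 0.2312  0.8042]
 [ 0.3098 -0.6592]
 [-0.2286 -0.8154]
 [-0.3564 -0.329 ]
 [ 0.6936 -1.0413]
 [-0.4411  1.0649]
 [-1.4467 -0.6348]]
top [ 0.5152 -0.0431 -0.2195]
side [ 0.5191 -0.0436 -0.2272]
[ 0.4454 -0.1247 -0.0798]
[[ 0.311  -0.4291]
 [ 0.1118 -0.0943]
 [ 0.2307 -0.308 ]
 [-0.1007 -0.4345]
 [ 0.0106 -0.6977]
 [ 0.0627 -0.5792]
 [-0.1601 -0.7522]
 [-1.268   0.8304]
 [ 0.1839  1.419 ]
 [-0.7834  0.1206]]
offcut in jig -0.05117014558894491 -0.09493351918785471 0.14001675112618622
0.7 [0.6063 0.0391 0.121 ] [193.6813 123.2919] [331.2864  64.5438]
0.7999999999999999 [0.6107 0.0381 0.1253] [194.3871 114.9728] [337.5408  59.0774]
0.8999999999999999 [0.6155 0.037  0.1291] [195.2982 106.198 ] [344.3019  54.0438]
0.9999999999999999 [0.6207 0.0359 0.1323] [196.406   97.0624] [351.498   49.4991]
1.0999999999999999 [0.6261 0.0347 0.1351] [197.6988  87.6667] [359.0521  45.4938]
1.1999999999999997 [0.6318 0.0334 0.1372] [199.1631  78.1157] [366.8825  42.0725]
1.2999999999999998 [0.6377 0.0321 0.1388] [200.7828  68.5169] [374.9042  39.2727]
hinge [[0.6501 0.0293 0.078 ]] corner [[0.6328 0.0209 0.02  ]]
```

Crop confirms the piece on the deck: 120 mm long, bevel on the side away from the fence. Both cameras agree on the jig pose to about 2 mm, and the stop stands at about 1.1 rad.

Next I plan the stop push: fingers closed, from behind the arm towards jig -x, then down.

```bash
cat > go.py <<'E'
import sys
from h import *
from plant import read_state
from scipy.spatial.transform import Rotation as Ro
J=[.516,-.0432,-.2198]
def target(x,y,tipz,yaw=0,tilt=0,axis_y='jy'):
    """jig mm; tipz = fingertip height mm; yaw deg of tool y from jig y ; returns pos,R"""
    p=T(J,[[x,y,tipz]])[0]
    R=Ro.from_euler('z',J[2]+np.radians(yaw)).as_matrix()@np.diag([-1,1,-1.])@Ro.from_euler('y',tilt,degrees=True).as_matrix()
    return p-R[:,2]*.008*1.0, R
def delta(x,y,tipz,yaw=0,tilt=0):
    s=read_state(); P,R=target(x,y,tipz,yaw,tilt); R0=np.array(s["eef_rot"])
    d=R0.T@(P-np.array(s["ee_pos"]))*1000
    w=Ro.from_matrix(R0.T@R).as_rotvec(degrees=True)
    print("delta mm",np.round(d,1),"rot",np.round(w,2),"dist",round(np.linalg.norm(d),1))
def where():
    s=read_state(); C=np.cos(J[2]);S=np.sin(J[2]); R0=np.array(s["eef_rot"])
    t=np.array(s["ee_pos"])+R0[:,2]*.008; d=t[:2]-J[:2]
    f=s["ft_force"]
    print("t",round(s["clock"],2),"tip jig mm",np.round([1e3*(C*d[0]+S*d[1]),1e3*(-S*d[0]+C*d[1]),1e3*t[2]],1),"F jig",np.round([C*f[0]+S*f[1],-S*f[0]+C*f[1],f[2]],1),"w",round(s["width"]*1e3,1))
if __name__=="__main__":
    where()
    if len(sys.argv)>1: delta(*map(float,sys.argv[1:]))
E
python3 go.py 135 100 150
python3 - <<'E'
from h import *
for n,u,v,z in(("bin",207,200,.06),("glue",410,202,.15)):
    m=M["top"];R=np.array(m["R"]);t=np.array(m["t"]);C=-R.T@t
    d=R.T@np.array([(u-m["cx"])/m["fx"],(v-m["cy"])/m["fy"],1]);print(n,C+d*(z-C[2])/d[2])
E
```

```text
t 0.1 tip jig mm [-484.5  553.3  192.4] F jig [-0.4 -0.4  0.1] w 87.2
delta mm [-639.7 -424.3   43. ] rot [-0.11 -0.02 -2.63] dist 768.8
bin [0.57511954 0.22584545 0.06      ]
glue [ 0.53234777 -0.30597895  0.15      ]
```

```bash
python3 -m crank '[[-32,-21,0,0,0,-0.5,0],[-32,-21,0,0,0,-0.5,0],[-32,-21,0,0,0,-0.5,0],[-32,-21,0,0,0,-0.5,0],[-32,-21,0,0,0,-0.5,0]]' 20; python3 -m crank '[[-32,-21,0,0,0,0,0],[-32,-21,0,0,0,0,0],[-32,-21,0,0,0,0,0],[-32,-21,0,0,0,0,0],[-32,-21,0,0,0,0,0]]';python3 go.py 135 100 150
```

```text
clock: 0.52
ee_pos: [0.2938, 0.4603, 0.2009]
eef_rot: [[-0.976, 0.219, -0.001], [0.219, 0.976, -0.001], [0.0, -0.001, -1.0]]
ft_force: [0.1, 0.4, -0.6]
width: 0.061
clock: 0.93
ee_pos: [0.427, 0.3226, 0.201]
eef_rot: [[-0.975, 0.22, -0.001], [0.22, 0.975, -0.0], [0.001, -0.0, -1.0]]
ft_force: [0.5, 0.5, 1.1]
width: 0.0285
t 0.93 tip jig mm [-166.6  337.6  193. ] F jig [0.4 0.6 1.1] w 28.5
delta mm [-302.2 -236.9   42.9] rot [-0.03 -0.04 -0.14] dist 386.3
```

```bash
python3 -m crank '[[-32,-21,0,0,0,0,0],[-32,-21,0,0,0,0,0],[-32,-21,0,0,0,0,0],[-32,-21,0,0,0,0,0],[-32,-21,0,0,0,0,0]]' ; python3 go.py 135 100 150
```

```text
clock: 1.35
ee_pos: [0.56, 0.1849, 0.2009]
eef_rot: [[-0.975, 0.221, -0.001], [0.221, 0.975, 0.0], [0.001, -0.0, -1.0]]
ft_force: [0.8, 0.7, 0.4]
width: 0.0021
t 1.35 tip jig mm [ -6.8 232.2 192.9] F jig [0.7 0.8 0.4] w 2.1
delta mm [-142.2 -131.8   42.8] rot [-0.01 -0.05 -0.15] dist 198.6
```

```bash
python3 -m crank '[[-29,-26,0,0,0,0,0],[-29,-26,0,0,0,0,0],[-29,-26,0,0,0,0,0],[-29,-26,0,0,0,0,0],[-29,-26,0,0,0,0,0]]' ; python3 -m crank '[[0,0,20,0,0,0,0],[0,0,20,0,0,0,0],[0,0,20,0,0,0,0],[0,0,10,0,0,0,0],[0,0,0,0,0,0,0]]'; python3 go.py 135 100 112
python3 - <<'E'
from plant import *
import cv2
a=camera("side")[150:300,270:470,::-1]
cv2.imwrite("pics/side1.png",cv2.resize(a,None,fx=4,fy=4,interpolation=cv2.INTER_CUBIC))
E
```

```text
clock: 1.77
ee_pos: [0.6725, 0.0261, 0.2006]
eef_rot: [[-0.975, 0.221, -0.001], [0.221, 0.975, 0.0], [0.001, -0.0, -1.0]]
ft_force: [0.6, -0.1, 0.4]
width: 0.0005
clock: 2.18
ee_pos: [0.6695, 0.028, 0.1278]
eef_rot: [[-0.975, 0.22, -0.007], [0.22, 0.975, 0.001], [0.007, -0.001, -1.0]]
ft_force: [-1.3, -0.6, -0.1]
width: 0.0005
t 2.18 tip jig mm [134.3 103.  119.8] F jig [-1.2 -0.9 -0.1] w 0.5
delta mm [-0.8 -3.   7.8] rot [-0.04 -0.4  -0.14] dist 8.4
```

View pics/side1.png

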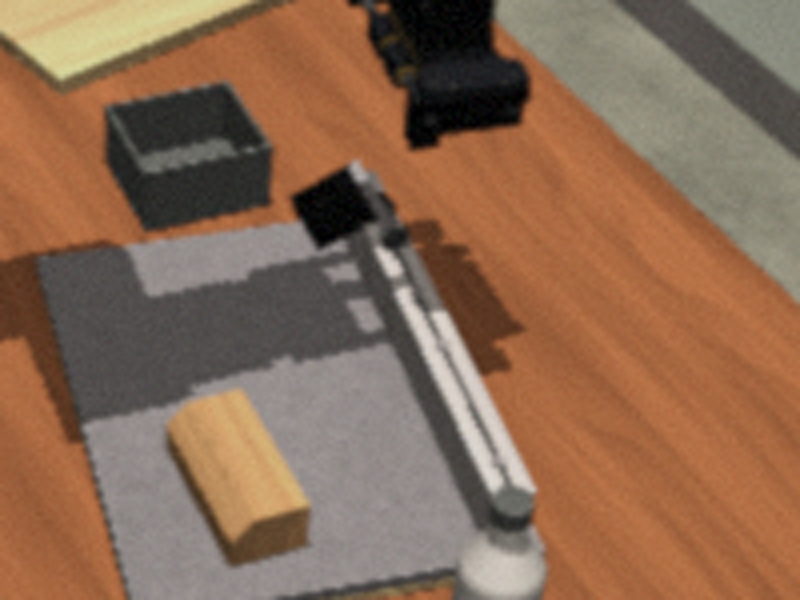

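The side crop shows the stop still up at (340,205) and the gripper beyond it, lowest part near (420,140). I'll check that against the projected TCP.

```bash
python3 - <<'E'
from h import *
from plant import *
import cv2
s=read_state();t=np.array(s["ee_pos"]);z=np.array(s["eef_rot"])[:,2]
for d in(.008,0,-.06):print(d,(proj("side",t+z*d)-[270,150])*4, proj("side",t+z*d),proj("top",t+z*d))
cv2.imwrite("pics/side2.png",camera("side")[:,:,::-1])
cv2.imwrite("pics/top2.png",camera("top")[:,:,::-1])
E
python3 go.py
```

```text
0.008 [414.92242702 169.62776945] [373.73060676 192.40694236] [277.18068158 156.48947638]
0 [415.87999211 160.88251907] [373.96999803 190.22062977] [276.87805455 155.58405637]
-0.06 [423.29319137  93.17925364] [375.82329784 173.29481341] [274.49522618 148.45494922]
t 2.33 tip jig mm [137.5 103.7 124.1] F jig [ 1.6 -0.4  0.5] w 0.5
```

View pics/side2.png

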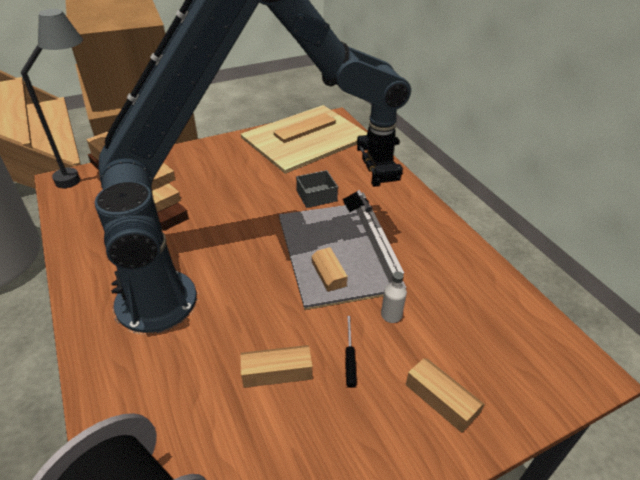

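View pics/top2.png

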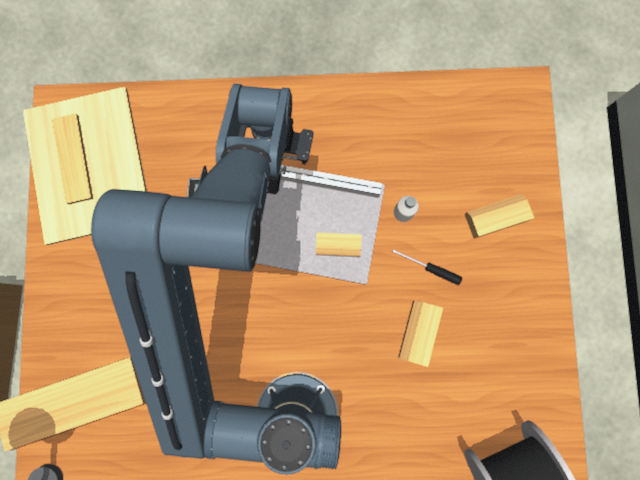

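```bash
python3 - <<'E'
from h import *
import cv2
a=cv2.imread("pics/side2.png")[130:220,330:430]
a=cv2.resize(a,None,fx=6,fy=6,interpolation=cv2.INTER_CUBIC)
a=np.clip(255*(a/255.)**.5,0,255).astype(np.uint8)
P=np.array([.6714,0.029,.131])
u=(proj("side",P)-[330,130]+.5)*6;cv2.circle(a,tuple(int(v) for v in u),4,(0,0,255),1)
cv2.imwrite("pics/side2c.png",a)
E
```

```text
(no output)
```

View pics/side2c.png

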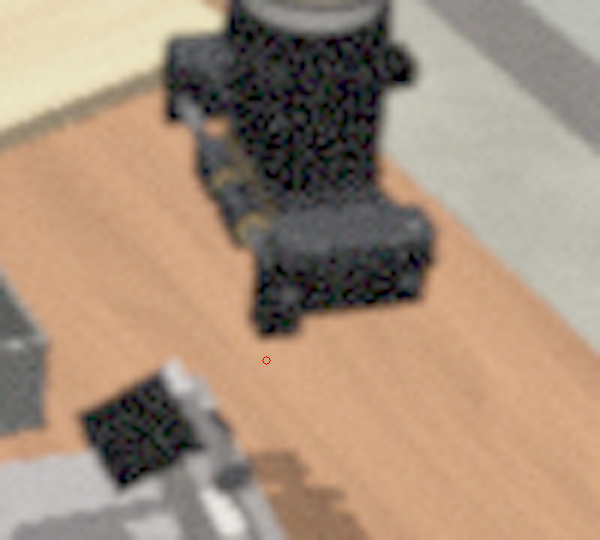

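```bash
python3 - <<'E'
from h import *
import cv2
P=np.array([.1638,0.6024,.2003])
y=np.array([.2627,.9649,0]);x=np.array([-.9649,.2627,0])
for n,o in(("side",(90,40)),("top",(0,330))):
    a=cv2.imread(f"pics/{n}0.png")[o[1]:o[1]+110,o[0]:o[0]+110]
    a=cv2.resize(a,None,fx=5,fy=5,interpolation=cv2.INTER_CUBIC)
    a=np.clip(255*(a/255.)**.5,0,255).astype(np.uint8)
    for d,c in((-.008,(0,0,255)),(.011,(0,255,0)),(.062,(255,0,0))):
      for s in (-1,1):
        u=(proj(n,P+[0,0,d]+s*y*.0437)-o+.5)*5;cv2.circle(a,tuple(int(v) for v in u),4,c,1)
    cv2.imwrite(f"pics/{n}0g.png",a)
E
```

```text
(no output)
```

View pics/side0g.png

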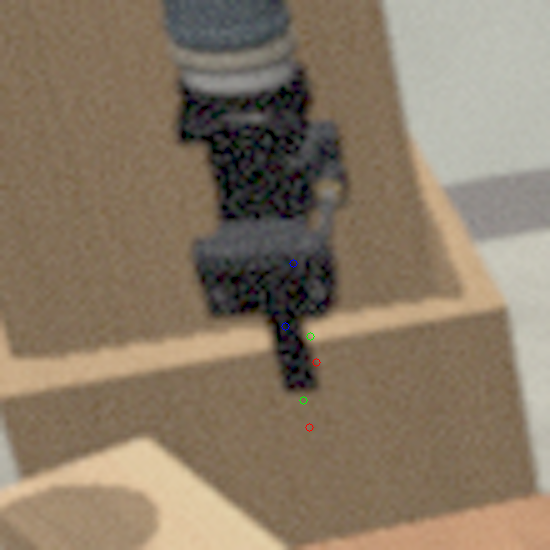

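View pics/top0g.png

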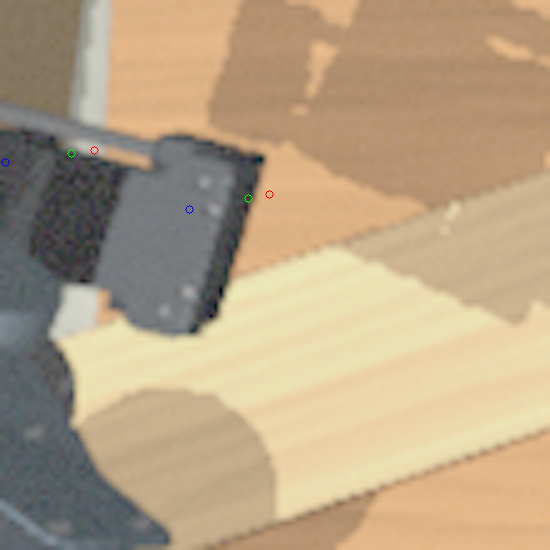

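Side views show the gripper about 6 px higher than projected. The drawn fingers may be shorter than the real ones, so I'll rely on contact force and go on in small steps.

```bash
python3 -m crank '[[10,-3,3,0,0,0,0],[10,0,0,0,0,0,0],[8,0,0,0,0,0,0],[3,0,1,0,0,0,0],[3,0,1,0,0,0,0]]' ; python3 go.py; python3 -m crank '[[4,0,2,0,0,0,0],[4,0,3,0,0,0,0],[4,0,4,0,0,0,0],[4,0,5,0,0,0,0],[0,0,0,0,0,0,0]]';python3 go.py
python3 - <<'E'
from plant import *
import cv2
a=camera("side")[150:300,270:470,::-1]
cv2.imwrite("pics/side3.png",cv2.resize(a,None,fx=4,fy=4,interpolation=cv2.INTER_CUBIC))
E
```

```text
clock: 2.75
ee_pos: [0.6388, 0.0326, 0.1275]
eef_rot: [[-0.976, 0.22, 0.003], [0.22, 0.976, -0.0], [-0.003, 0.0, -1.0]]
ft_force: [-0.4, -0.4, 0.0]
width: 0.0002
t 2.75 tip jig mm [103.3 100.8 119.5] F jig [-0.3 -0.5  0. ] w 0.2
clock: 3.17
ee_pos: [0.62, 0.0365, 0.1115]
eef_rot: [[-0.975, 0.22, -0.005], [0.22, 0.975, 0.001], [0.005, -0.0, -1.0]]
ft_force: [-1.8, 1.2, 3.0]
width: 0.001
t 3.17 tip jig mm [ 84.1 100.5 103.5] F jig [-2.   0.8  3. ] w 1.0
```

View pics/side3.png

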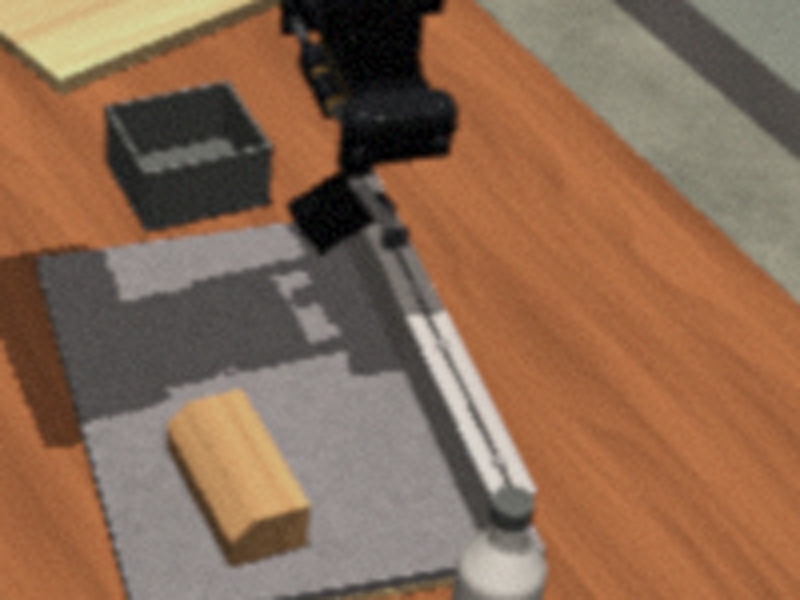

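Contact at 3.6 N with the stop at about 0.85 rad. That means the fingertips are about 20 mm above what the state implies. I go on straight down, watching the force.

```bash
python3 -m crank '[[0,0,4,0,0,0,0],[1,0,4,0,0,0,0],[0,0,4,0,0,0,0],[1,0,4,0,0,0,0],[0,0,0,0,0,0,0]]' ; python3 go.py
python3 - <<'E'
from plant import *
import cv2
a=camera("side")[150:300,270:470,::-1]
cv2.imwrite("pics/side4.png",cv2.resize(a,None,fx=4,fy=4,interpolation=cv2.INTER_CUBIC))
E
```

```text
clock: 3.63
ee_pos: [0.6204, 0.0364, 0.0957]
eef_rot: [[-0.975, 0.22, 0.0], [0.22, 0.975, -0.0], [-0.0, -0.0, -1.0]]
ft_force: [-0.0, 0.1, 0.1]
width: 0.0004
t 3.63 tip jig mm [ 84.6 100.5  87.7] F jig [-0.   0.1  0.1] w 0.4
```

View pics/side4.png

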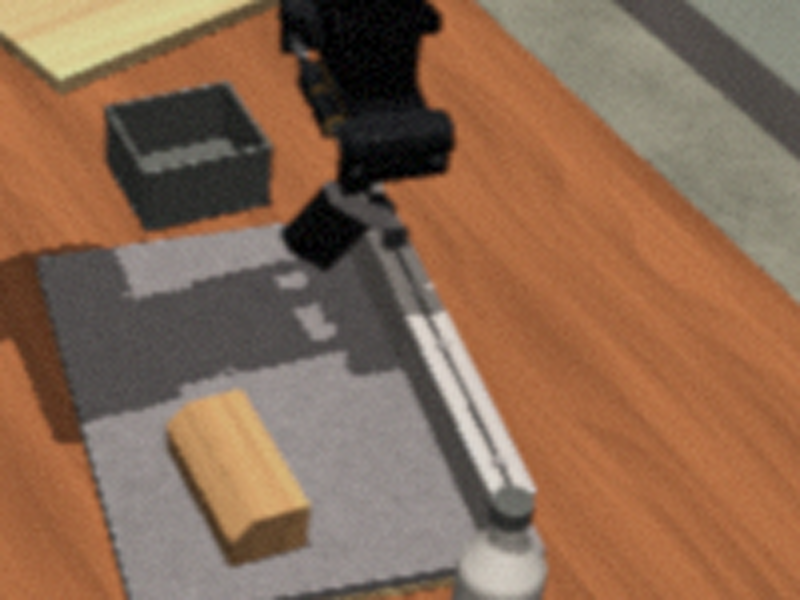

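The side crop shows the stop following down, its tip now near (332,187), about 0.5 rad. Continuing.

```bash
python3 -m crank '[[0,0,3,0,0,0,0],[1,0,3,0,0,0,0],[0,0,3,0,0,0,0],[1,0,3,0,0,0,0],[0,0,0,0,0,0,0]]' ; python3 go.py;  python3 -m crank '[[0,0,2,0,0,0,0],[0,0,2,0,0,0,0],[0,0,2,0,0,0,0],[0,0,1,0,0,0,0],[0,0,0,0,0,0,0]]' ; python3 go.py
python3 - <<'E'
from plant import *
import cv2
a=camera("side")[150:300,270:470,::-1]
cv2.imwrite("pics/side5.png",cv2.resize(a,None,fx=4,fy=4,interpolation=cv2.INTER_CUBIC))
E
```

```text
clock: 4.1
ee_pos: [0.6183, 0.0368, 0.0833]
eef_rot: [[-0.975, 0.221, -0.001], [0.221, 0.975, 0.0], [0.001, -0.0, -1.0]]
ft_force: [0.1, 0.4, -0.4]
width: 0.0002
t 4.1 tip jig mm [ 82.4 100.4  75.3] F jig [-0.   0.4 -0.4] w 0.2
clock: 4.52
ee_pos: [0.6185, 0.0369, 0.077]
eef_rot: [[-0.975, 0.22, -0.0], [0.22, 0.975, 0.0], [0.0, -0.0, -1.0]]
ft_force: [0.1, -0.0, 1.3]
width: 0.0008
t 4.52 tip jig mm [ 82.6 100.5  69. ] F jig [0.1 0.  1.3] w 0.8
```

View pics/side5.png

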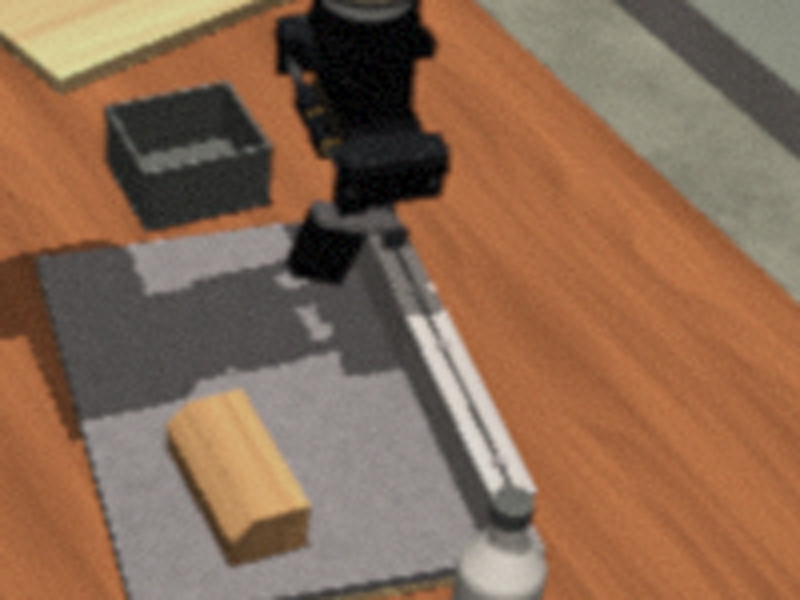

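Reported tip height is 69 mm, below the lowered arm's 82 mm, so the offset is real. The stop tip, near (315,208), is still a little up. Pressing on in small steps until it is firm.

```bash
python3 -m crank '[[0,0,1,0,0,0,0],[0,0,1,0,0,0,0],[0,0,1,0,0,0,0],[0,0,1,0,0,0,0],[0,0,0,0,0,0,0]]' ; python3 go.py;  python3 -m crank '[[0,0,1,0,0,0,0],[0,0,1,0,0,0,0],[0,0,0,0,0,0,0],[0,0,0,0,0,0,0],[0,0,0,0,0,0,0]]' ; python3 go.py
```

```text
clock: 4.98
ee_pos: [0.6186, 0.0368, 0.0731]
eef_rot: [[-0.975, 0.22, -0.0], [0.22, 0.975, 0.0], [0.0, -0.0, -1.0]]
ft_force: [0.1, 0.2, 1.0]
width: 0.0006
t 4.98 tip jig mm [ 82.7 100.5  65.1] F jig [0.1 0.2 1. ] w 0.6
clock: 5.4
ee_pos: [0.6187, 0.0368, 0.0711]
eef_rot: [[-0.975, 0.22, -0.0], [0.22, 0.975, -0.0], [0.0, -0.0, -1.0]]
ft_force: [-1.2, -0.2, 0.4]
width: 0.0006
t 5.4 tip jig mm [ 82.8 100.5  63.1] F jig [-1.1 -0.4  0.4] w 0.6
```

```bash
python3 -m crank '[[0,0,1,0,0,0,0],[0,0,1,0,0,0,0],[0,0,1,0,0,0,0],[0,0,0,0,0,0,0],[0,0,0,0,0,0,0]]' ; python3 go.py;  python3 -m crank '[[0,0,1,0,0,0,0],[0,0,1,0,0,0,0],[0,0,0,0,0,0,0],[0,0,0,0,0,0,0],[0,0,0,0,0,0,0]]' ; python3 go.py
```

```text
clock: 5.82
ee_pos: [0.6187, 0.0368, 0.0681]
eef_rot: [[-0.975, 0.22, 0.0], [0.22, 0.975, -0.0], [-0.0, -0.0, -1.0]]
ft_force: [-0.0, -0.1, -0.6]
width: 0.0007
t 5.82 tip jig mm [ 82.8 100.5  60.1] F jig [ 0.  -0.1 -0.6] w 0.7
clock: 6.23
ee_pos: [0.6189, 0.0368, 0.0662]
eef_rot: [[-0.975, 0.22, 0.0], [0.22, 0.975, -0.0], [-0.0, -0.0, -1.0]]
ft_force: [-0.9, 0.4, -0.1]
width: 0.0005
t 6.23 tip jig mm [ 83.  100.5  58.2] F jig [-0.9  0.2 -0.1] w 0.5
```

```bash
python3 - <<'E'
from plant import *
import cv2
a=camera("side")[170:260,300:420,::-1]
cv2.imwrite("pics/side6.png",cv2.resize(a,None,fx=6,fy=6,interpolation=cv2.INTER_CUBIC))
E
```

```text
(no output)
```

View pics/side6.png

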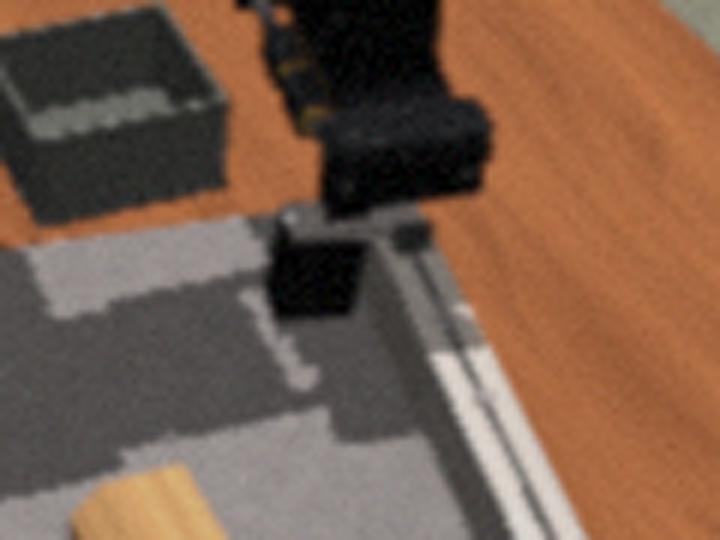

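Stop is nearly level, its upper edge running from (290,215) to (410,225). I keep pressing until the force builds.

```bash
python3 -m crank '[[0,0,1,0,0,0,0],[0,0,0,0,0,0,0],[0,0,0.5,0,0,0,0],[0,0,0,0,0,0,0],[0,0,0,0,0,0,0]]' ; python3 go.py;  python3 -m crank '[[0,0,1,0,0,0,0],[0,0,0,0,0,0,0],[0,0,0.5,0,0,0,0],[0,0,0,0,0,0,0],[0,0,0,0,0,0,0]]' ; python3 go.py
```

```text
clock: 6.7
ee_pos: [0.6187, 0.0368, 0.0647]
eef_rot: [[-0.975, 0.22, -0.0], [0.22, 0.975, -0.0], [0.0, -0.0, -1.0]]
ft_force: [-0.0, -0.2, 1.3]
width: 0.0002
t 6.7 tip jig mm [ 82.8 100.5  56.7] F jig [-0.  -0.2  1.3] w 0.2
clock: 7.12
ee_pos: [0.6187, 0.0368, 0.0632]
eef_rot: [[-0.975, 0.22, -0.0], [0.22, 0.975, 0.0], [0.0, -0.0, -1.0]]
ft_force: [0.7, -0.5, 0.0]
width: 0.0005
t 7.12 tip jig mm [ 82.7 100.5  55.2] F jig [ 0.7 -0.3  0. ] w 0.5
```

```bash
python3 -m crank '[[0,0,1,0,0,0,0],[0,0,0.5,0,0,0,0],[0,0,0.5,0,0,0,0],[0,0,0,0,0,0,0],[0,0,0,0,0,0,0]]' ; python3 go.py;  python3 -m crank '[[0,0,1,0,0,0,0],[0,0,0.5,0,0,0,0],[0,0,0.5,0,0,0,0],[0,0,0,0,0,0,0],[0,0,0,0,0,0,0]]' ; python3 go.py
python3 - <<'E'
from plant import *
import cv2
a=camera("side")[170:260,300:420,::-1]
cv2.imwrite("pics/side7.png",cv2.resize(a,None,fx=6,fy=6,interpolation=cv2.INTER_CUBIC))
E
```

```text
clock: 7.53
ee_pos: [0.6188, 0.0368, 0.0612]
eef_rot: [[-0.975, 0.22, 0.0], [0.22, 0.975, -0.0], [-0.0, -0.0, -1.0]]
ft_force: [-0.3, 0.4, 1.4]
width: 0.0004
t 7.53 tip jig mm [ 82.9 100.5  53.2] F jig [-0.4  0.3  1.4] w 0.4
clock: 7.95
ee_pos: [0.6189, 0.0368, 0.061]
eef_rot: [[-0.975, 0.22, 0.001], [0.22, 0.975, -0.0], [-0.001, -0.0, -1.0]]
ft_force: [-3.5, 0.3, 10.5]
width: 0.0008
t 7.95 tip jig mm [ 83.  100.5  53. ] F jig [-3.5 -0.5 10.5] w 0.8
```

View pics/side7.png

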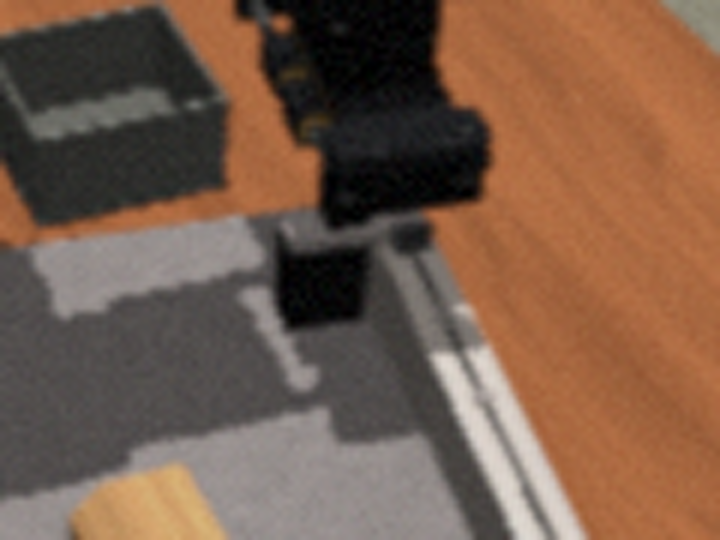

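Force is now 10.5 N and climbing against the end of travel, and the picture shows the block level. Before moving I check the tip-height discrepancy against the gripper's visible edges.

```bash
python3 - <<'E'
from go import *
s=read_state();P=np.array(s["ee_pos"]);R=np.array(s["eef_rot"])
def show(l,x,y,z):
    print(l,np.round((proj("side",P+R@(np.array([x,y,z])/1000))-[300,170]+.5)*6))
for z in(8,-11,-20,-62): show(f"axis {z}",0,0,z)
for z in (8,-20):
  for x in(-9.5,9.5): show(f"finger near bottom {x} {z}",x,-15,z)
for hx,hy in((37,95),(95,37)):
  for x in(-hx,hx): show(f"body near {hx} {x}",x,-hy,-62)
print(T(J,[[53,100,82]]), (proj("side",T(J,[[53,88,82],[53,112,82],[115,88,82],[53,88,24],[95,88,24]]))-[300,170]+.5)*6)
E
```

```text
axis 8 [336. 264.]
axis -11 [339. 234.]
axis -20 [340. 220.]
axis -62 [345. 152.]
finger near bottom -9.5 8 [363. 280.]
finger near bottom 9.5 8 [327. 285.]
finger near bottom -9.5 -20 [367. 236.]
finger near bottom 9.5 -20 [330. 241.]
body near 37 -37 [478. 262.]
body near 37 37 [326. 284.]
body near 95 -95 [554. 172.]
body near 95 95 [175. 225.]
[[0.58952832 0.04283828 0.082     ]] [[288.77350218 242.04112907]
 [275.72351214 212.56977003]
 [408.6795122  225.11370301]
 [283.11981241 331.52392342]
 [362.48258808 319.85090698]]
```

Stop matches the drawn "down" geometry: block bottom predicted at (283,331) and (362,320), seen at (288,325) and (362,318). I lift and touch free deck with closed fingers to calibrate tip height.

```bash
python3 -m crank '[[0,0,-20,0,0,0,0],[0,0,-30,0,0,0,0],[20,-30,0,0,0,0,0],[20,-30,0,0,0,0,0],[13,-30,0,0,0,0,0]]'; python3 -m crank '[[0,-30,15,0,0,0,0],[0,0,25,0,0,0,0],[0,0,25,0,0,0,0],[0,0,15,0,0,0,0],[0,0,0,0,0,0,0]]' ; python3 go.py
python3 - <<'E'
from plant import *
import cv2
cv2.imwrite("pics/side8.png",cv2.resize(camera("side")[160:310,270:450,::-1],None,fx=4,fy=4,interpolation=cv2.INTER_CUBIC))
cv2.imwrite("pics/top8.png",cv2.resize(camera("top")[140:290,220:400,::-1],None,fx=4,fy=4,interpolation=cv2.INTER_CUBIC))
E
```

```text
clock: 8.42
ee_pos: [0.5457, -0.0393, 0.1097]
eef_rot: [[-0.976, 0.218, 0.0], [0.218, 0.976, -0.0], [-0.0, -0.0, -1.0]]
ft_force: [-0.3, -0.3, -0.4]
width: 0.0007
clock: 8.83
ee_pos: [0.5385, -0.0684, 0.0264]
eef_rot: [[-0.975, 0.221, -0.005], [0.221, 0.975, 0.002], [0.006, 0.001, -1.0]]
ft_force: [-0.1, 0.5, 0.5]
width: 0.0007
t 8.83 tip jig mm [ 27.4 -19.7  18.4] F jig [-0.2  0.5  0.5] w 0.7
```

View pics/side8.png

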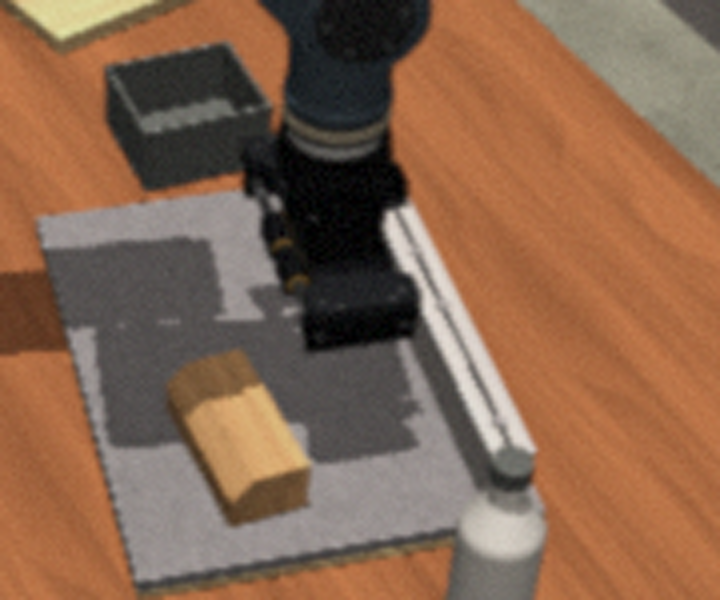

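View pics/top8.png

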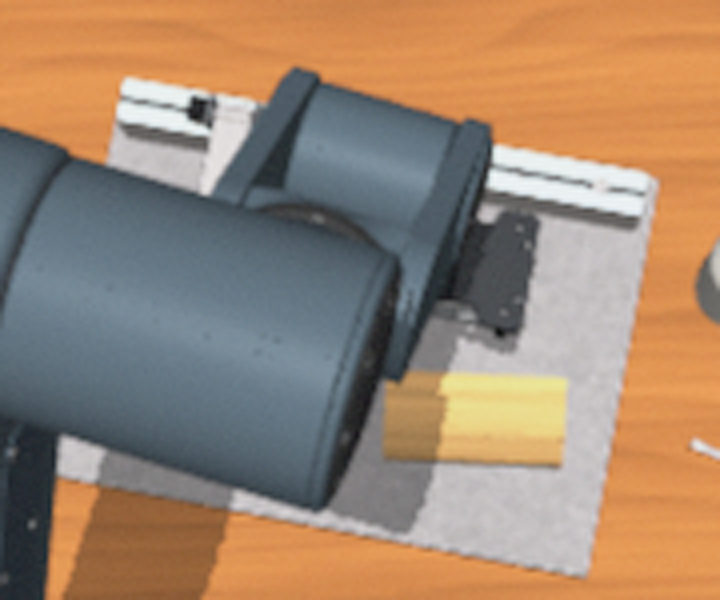

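The reported tip is already below the deck with no contact, and the side view shows the gripper clear of it. Continuing down slowly.

```bash
python3 -m crank '[[0,0,4,0,0,0,0],[0,0,4,0,0,0,0],[0,0,4,0,0,0,0],[0,0,2,0,0,0,0],[0,0,0,0,0,0,0]]'; python3 -m crank '[[0,0,2,0,0,0,0],[0,0,2,0,0,0,0],[0,0,2,0,0,0,0],[0,0,1,0,0,0,0],[0,0,0,0,0,0,0]]' ; python3 go.py
```

```text
clock: 9.35
ee_pos: [0.5405, -0.0684, 0.0151]
eef_rot: [[-0.975, 0.22, -0.0], [0.22, 0.975, 0.0], [0.0, 0.0, -1.0]]
ft_force: [-0.1, -0.2, 0.3]
width: 0.0002
clock: 9.77
ee_pos: [0.5404, -0.0685, 0.008]
eef_rot: [[-0.975, 0.22, -0.0], [0.22, 0.975, 0.0], [0.0, 0.0, -1.0]]
ft_force: [-0.2, -0.5, -0.4]
width: 0.0003
t 9.77 tip jig mm [ 29.4 -19.4  -0. ] F jig [-0.1 -0.5 -0.4] w 0.3
```

```bash
python3 -m crank '[[0,0,1,0,0,0,0],[0,0,1,0,0,0,0],[0,0,1,0,0,0,0],[0,0,0,0,0,0,0],[0,0,0,0,0,0,0]]'; python3 go.py
```

```text
clock: 10.18
ee_pos: [0.5405, -0.0686, 0.0052]
eef_rot: [[-0.975, 0.22, -0.0], [0.22, 0.975, 0.0], [0.0, 0.0, -1.0]]
ft_force: [-0.2, 0.4, -0.8]
width: 0.0004
t 10.18 tip jig mm [ 29.5 -19.4  -2.8] F jig [-0.3  0.3 -0.8] w 0.4
```

```bash
python3 -m crank '[[0,0,1,0,0,0,0],[0,0,1,0,0,0,0],[0,0,1,0,0,0,0],[0,0,0,0,0,0,0],[0,0,0,0,0,0,0]]'; python3 go.py;python3 -m crank '[[0,0,1,0,0,0,0],[0,0,1,0,0,0,0],[0,0,0,0,0,0,0],[0,0,0,0,0,0,0],[0,0,0,0,0,0,0]]'; python3 go.py
```

```text
clock: 10.6
ee_pos: [0.5405, -0.0685, 0.0022]
eef_rot: [[-0.975, 0.22, -0.0], [0.22, 0.975, 0.0], [0.0, -0.0, -1.0]]
ft_force: [0.1, 0.5, 0.3]
width: 0.0008
t 10.6 tip jig mm [ 29.5 -19.4  -5.8] F jig [-0.   0.5  0.3] w 0.8
clock: 11.02
ee_pos: [0.5406, -0.0686, 0.0002]
eef_rot: [[-0.975, 0.22, 0.0], [0.22, 0.975, -0.0], [-0.0, -0.0, -1.0]]
ft_force: [-0.1, -0.5, 0.2]
width: 0.0004
t 11.02 tip jig mm [ 29.5 -19.4  -7.8] F jig [ 0.  -0.5  0.2] w 0.4
```

```bash
python3 -m crank '[[0,0,1,0,0,0,0],[0,0,0,0,0,0,0],[0,0,1,0,0,0,0],[0,0,0,0,0,0,0],[0,0,0,0,0,0,0]]'; python3 go.py;python3 -m crank '[[0,0,1,0,0,0,0],[0,0,0,0,0,0,0],[0,0,0,0,0,0,0],[0,0,0,0,0,0,0],[0,0,0,0,0,0,0]]'; python3 go.py
```

```text
clock: 11.43
ee_pos: [0.5407, -0.0686, -0.0009]
eef_rot: [[-0.975, 0.22, 0.0], [0.22, 0.975, -0.0], [-0.0, -0.0, -1.0]]
ft_force: [-1.2, 1.0, 6.7]
width: 0.0002
t 11.43 tip jig mm [ 29.6 -19.4  -8.9] F jig [-1.4  0.7  6.7] w 0.2
clock: 11.85
ee_pos: [0.5407, -0.0686, -0.0009]
eef_rot: [[-0.975, 0.22, 0.001], [0.22, 0.975, -0.0], [-0.001, -0.0, -1.0]]
ft_force: [-2.8, 0.8, 13.6]
width: 0.0005
t 11.85 tip jig mm [ 29.6 -19.4  -8.9] F jig [-2.9  0.2 13.6] w 0.5
```

Contact came at reported -8.9 mm against a true 20 mm. The stop gave 53 against 82. Both give +29 mm, so true tip height = reported + 28.8 mm, and the stop really is at its end of travel. I correct the helper, lift and look at joint 6.

```bash
sed -i 's/R\[:,2\]\*.008\*1.0/R[:,2]*TIP/; s/R0\[:,2\]\*.008/R0[:,2]*TIP/; s/^J=/TIP=-.0208\nJ=/' go.py; python3 -m crank '[[0,0,-20,0,0,0,20],[0,0,-30,0,0,0,50],[0,0,-30,0,0,0,80],[0,0,0,0,0,0,87],[0,0,0,0,0,0,87]]'; python3 - <<'E'
from go import *
where();print(np.round(read_state()["joint_pos"],2)); delta(-51,-95,100,-82); delta(-51,-95,100,98)
E
```

```text
clock: 12.27
ee_pos: [0.542, -0.069, 0.079]
eef_rot: [[-0.975, 0.22, 0.004], [0.22, 0.975, -0.001], [-0.004, -0.0, -1.0]]
ft_force: [-0.1, 0.2, -0.7]
width: 0.0256
t 12.27 tip jig mm [ 30.9 -19.5  99.8] F jig [-0.1  0.2 -0.7] w 25.6
[-0.33  0.6   1.74 -0.    0.8  -1.68]
delta mm [ 81.8 -75.7  -0.5] rot [ 0.16  0.23 81.87] dist 111.5
delta mm [ 81.8 -75.7  -0.5] rot [ -0.24   0.16 -98.13] dist 111.5
```

```bash
python3 -m crank '[[16,-15,0,0,0,0,87],[17,-15,0,0,0,0,87],[16,-15,0,0,0,0,87],[17,-15,0,0,0,0,87],[16,-15,0,0,0,0,87]]'; python3 -m crank '[[0,0,0,0,0,7,87],[0,0,0,0,0,7,87],[0,0,0,0,0,7,87],[0,0,0,0,0,7,87],[0,0,0,0,0,7,87]]' >/dev/null;python3 -m crank '[[0,0,0,0,0,7,87],[0,0,0,0,0,7,87],[0,0,0,0,0,7,87],[0,0,0,0,0,7,87],[0,0,0,0,0,7,87]]' >/dev/null; python3 -m crank '[[0,0,0,0,0,7,87],[0,0,0,0,0,5,87],[0,0,0,0,0,0,87],[0,0,0,0,0,0,87],[0,0,0,0,0,0,87]]'
python3 - <<'E'
from go import *
from plant import *
import cv2
delta(-51,-95,100,-82)
cv2.imwrite("pics/side9.png",cv2.resize(camera("side")[160:310,270:450,::-1],None,fx=4,fy=4,interpolation=cv2.INTER_CUBIC))
cv2.imwrite("pics/top9.png",cv2.resize(camera("top")[140:290,220:400,::-1],None,fx=4,fy=4,interpolation=cv2.INTER_CUBIC))
E
```

```text
clock: 12.68
ee_pos: [0.442, -0.1233, 0.076]
eef_rot: [[-0.976, 0.22, -0.003], [0.22, 0.976, 0.002], [0.003, 0.001, -1.0]]
ft_force: [0.4, 0.2, 0.5]
width: 0.0594
clock: 13.93
ee_pos: [0.4436, -0.1234, 0.0766]
eef_rot: [[0.081, 0.997, -0.001], [0.997, -0.081, 0.001], [0.001, -0.001, -1.0]]
ft_force: [0.7, 0.0, -0.0]
width: 0.087
delta mm [-1.2  2.1 -2.6] rot [-0.08 -0.04 -0.02] dist 3.5
```

View pics/side9.png

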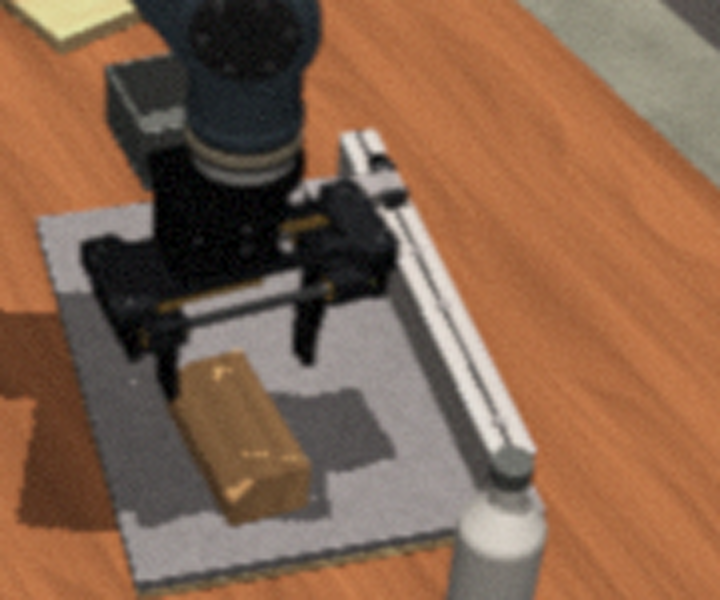

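View pics/top9.png

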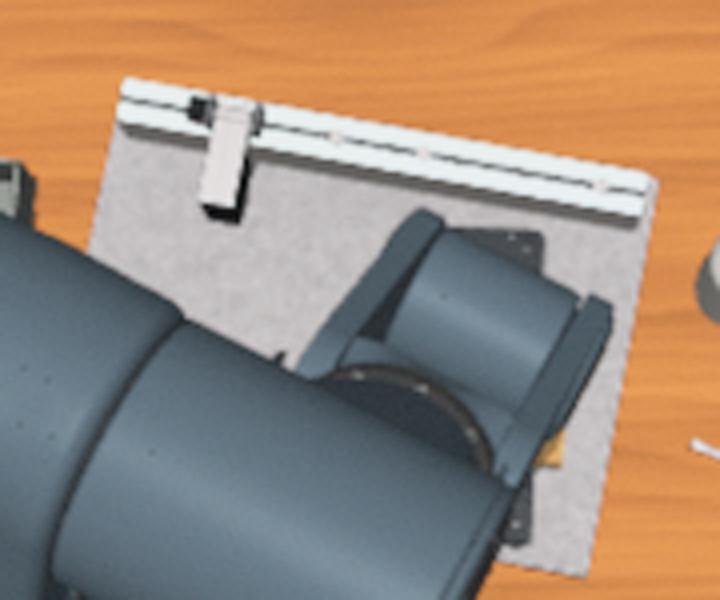

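The stop lies down (top view, arm (205-245, 110-210)). In the side view the open fingers straddle the offcut, tips at (172,398) and (305,362). Checking those against the corrected projection.

```bash
python3 - <<'E'
from go import *
s=read_state();P=np.array(s["ee_pos"]);R=np.array(s["eef_rot"])
for bias in ("short","zbias"):
  for y in(-51,51):
    X=P+R@np.array([0,y/1e3,TIP]) 
    print(bias,y,np.round((proj("side",X)-[270,160]+.5)*4))
obs=[(172,398),(305,362)]
def r(d):
    return np.concatenate([(proj("side",P+R@np.array([0,sg*.051,TIP])+d)-[270,160]+.5)*4-np.array(o) for sg,o in((-1,obs[0]),(1,obs[1]))]+[d*0])
from scipy.optimize import least_squares
for z in(-.01,0,.01):
    q=least_squares(lambda e:r(np.array([e[0],e[1],z])),[0,0]); print(z,q.x*1000,q.fun[:4])
E
python3 go.py -51 -95 24.5 -82
```

```text
short -51 [162. 393.]
short 51 [305. 355.]
zbias -51 [162. 393.]
zbias 51 [305. 355.]
-0.01 [5.42315019 2.63302303] [-4.42815113  0.54488002  4.53785922 -0.91252201]
0 [ 0.54304951 -6.52171841] [-5.19565542  0.71379481  5.32585544 -1.15327853]
0.01 [ -4.33646734 -15.67589434] [-5.97991659  0.88566738  6.13149109 -1.40010359]
t 14.03 tip jig mm [-52.9 -94.1  97.7] F jig [0.4 0.7 0.3] w 87.0
delta mm [-1.2  1.9 73.2] rot [-0.04 -0.02 -0.06] dist 73.3
```

Lateral agreement is within a few mm, and the jaws have about 15 mm of clearance per side. Descending and closing.

```bash
python3 -m crank '[[-1,2,15,0,0,0,87],[0,0,20,0,0,0,87],[0,0,20,0,0,0,87],[0,0,12,0,0,0,87],[0,0,5,0,0,0,87]]'; python3 go.py -51 -95 24.5 -82; python3 -m crank '[[0,0,0,0,0,0,40],[0,0,0,0,0,0,40],[0,0,0,0,0,0,40],[0,0,0,0,0,0,40],[0,0,0,0,0,0,40]]' 25;python3 -m crank '[[0,0,0,0,0,0,40],[0,0,0,0,0,0,40],[0,0,0,0,0,0,40],[0,0,0,0,0,0,40],[0,0,0,0,0,0,40]]' 25; python3 go.py
```

```text
clock: 14.45
ee_pos: [0.4451, -0.1244, 0.0037]
eef_rot: [[0.082, 0.997, -0.003], [0.997, -0.082, 0.001], [0.001, -0.003, -1.0]]
ft_force: [0.2, -0.3, 0.5]
width: 0.087
t 14.45 tip jig mm [-51.4 -94.7  24.5] F jig [ 0.3 -0.3  0.5] w 87.0
delta mm [-0.4  0.4 -0. ] rot [-0.15 -0.07 -0.09] dist 0.6
clock: 14.87
ee_pos: [0.4465, -0.1251, 0.006]
eef_rot: [[0.082, 0.997, 0.001], [0.997, -0.082, -0.001], [-0.001, 0.002, -1.0]]
ft_force: [0.1, 0.2, -0.3]
width: 0.0616
clock: 15.28
ee_pos: [0.4458, -0.1247, 0.0058]
eef_rot: [[0.082, 0.997, -0.0], [0.997, -0.082, -0.0], [-0.0, -0.0, -1.0]]
ft_force: [-2.0, -0.6, 6.5]
width: 0.056
t 15.28 tip jig mm [-50.7 -94.9  26.6] F jig [-1.8 -1.   6.5] w 56.0
```

Grasp at 56.0 mm matches the offcut. Lifting 10 mm, turning by 8° to the jig axes and carrying it towards jig (44, 22).

```bash
python3 -m crank '[[0,0,-5,0,0,0,40],[0,0,-7,0,0,0,40],[0,0,0,0,0,4,40],[0,0,0,0,0,4,40],[0,0,0,0,0,0,40]]'; python3 go.py 44 22 38 -90
```

```text
clock: 15.7
ee_pos: [0.4464, -0.125, 0.0177]
eef_rot: [[0.222, 0.975, 0.001], [0.975, -0.222, -0.0], [-0.0, 0.001, -1.0]]
ft_force: [-0.4, 0.1, -2.0]
width: 0.0558
t 15.7 tip jig mm [-50.1 -95.   38.5] F jig [-0.4  0.  -2. ] w 55.8
delta mm [117.3  93.7   0.6] rot [ 0.06  0.02 -0.21] dist 150.1
```

```bash
python3 -m crank '[[15,12,0,0,0,0,40],[23,18,0,0,0,0,40],[23,18,0,0,0,0,40],[23,18,0,0,0,0,40],[20,16,0,0,0,0,40]]';python3 -m crank '[[13,12,0,0,0,-0.2,40],[0,0,0,0,0,0,40],[0,0,0,0,0,0,40],[0,0,0,0,0,0,40],[0,0,0,0,0,0,40]]'; python3 - <<'E'
from go import *
from plant import *
import cv2
delta(44,22,38,-90)
cv2.imwrite("pics/side10.png",cv2.resize(camera("side")[160:310,270:450,::-1],None,fx=4,fy=4,interpolation=cv2.INTER_CUBIC))
E
```

```text
clock: 16.12
ee_pos: [0.5502, -0.0403, 0.0175]
eef_rot: [[0.218, 0.976, 0.001], [0.976, -0.218, -0.0], [0.0, 0.001, -1.0]]
ft_force: [0.1, -0.1, -2.1]
width: 0.056
clock: 16.53
ee_pos: [0.5618, -0.0318, 0.017]
eef_rot: [[0.217, 0.976, -0.002], [0.976, -0.217, 0.0], [-0.0, -0.002, -1.0]]
ft_force: [0.6, 0.0, -1.6]
width: 0.0563
delta mm [ 0.9  1.8 -0.2] rot [-0.13  0.    0.04] dist 2.0
```

View pics/side10.png

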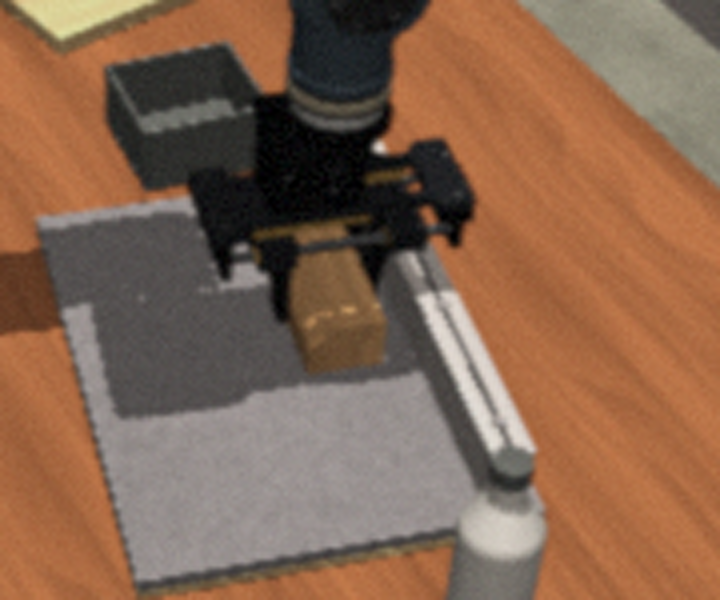

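Offcut is held parallel to the fence. Now lowering to about 2 mm above the deck and feeling for the stop along jig +y.

```bash
python3 -m crank '[[0,0,3,0,0,0,40],[0,0,4,0,0,0,40],[0,0,2,0,0,0,40],[2,0,0,0,0,0,40],[0,0,0,0,0,0,40]]';python3 go.py; python3 -m crank '[[1,0,0,0,0,0,40],[1,0,0,0,0,0,40],[1,0,0,0,0,0,40],[0,0,0,0,0,0,40],[0,0,0,0,0,0,40]]'; python3 go.py
```

```text
clock: 17.0
ee_pos: [0.5636, -0.0293, 0.0079]
eef_rot: [[0.217, 0.976, -0.001], [0.976, -0.217, 0.0], [0.0, -0.001, -1.0]]
ft_force: [-0.3, 0.3, -2.5]
width: 0.0554
t 17.0 tip jig mm [43.4 24.  28.7] F jig [-0.4  0.2 -2.5] w 55.4
clock: 17.42
ee_pos: [0.5646, -0.0264, 0.0083]
eef_rot: [[0.217, 0.976, 0.0], [0.976, -0.217, -0.0], [-0.0, 0.0, -1.0]]
ft_force: [0.3, 0.1, -1.8]
width: 0.0559
t 17.42 tip jig mm [43.8 27.  29.1] F jig [ 0.2  0.1 -1.8] w 55.9
```

```bash
python3 -m crank '[[0.5,0,0,0,0,0,40],[0.5,0,0,0,0,0,40],[0,0,0,0,0,0,40],[0,0,0,0,0,0,40],[0,0,0,0,0,0,40]]'; python3 go.py;python3 -m crank '[[0.5,0,0,0,0,0,40],[0.5,0,0,0,0,0,40],[0,0,0,0,0,0,40],[0,0,0,0,0,0,40],[0,0,0,0,0,0,40]]'; python3 go.py
```

```text
clock: 17.83
ee_pos: [0.5648, -0.0256, 0.0083]
eef_rot: [[0.217, 0.976, 0.0], [0.976, -0.217, -0.0], [-0.0, 0.0, -1.0]]
ft_force: [-0.1, -0.9, -1.6]
width: 0.056
t 17.83 tip jig mm [43.8 27.8 29.1] F jig [ 0.1 -0.9 -1.6] w 56.0
clock: 18.25
ee_pos: [0.5648, -0.0251, 0.0082]
eef_rot: [[0.217, 0.976, -0.0], [0.976, -0.217, -0.001], [-0.001, -0.0, -1.0]]
ft_force: [-1.3, -4.4, -2.6]
width: 0.0559
t 18.25 tip jig mm [43.7 28.3 29. ] F jig [-0.4 -4.6 -2.6] w 55.9
```

The stop is felt at y = 28 (4.6 N), as it should be. Lowering to the deck and releasing with a limited opening, since the rear finger has only about 13 mm to the fence.

```bash
python3 -m crank '[[-0.4,0,1,0,0,0,40],[0,0,1,0,0,0,40],[0,0,0.5,0,0,0,40],[0,0,0,0,0,0,40],[0,0,0,0,0,0,40]]'; python3 go.py;python3 -m crank '[[0,0,0,0,0,0,58],[0,0,0,0,0,0,64],[0,0,0,0,0,0,68],[0,0,0,0,0,0,70],[0,0,0,0,0,0,70]]'; python3 go.py
```

```text
clock: 18.67
ee_pos: [0.5652, -0.0252, 0.0059]
eef_rot: [[0.217, 0.976, 0.001], [0.976, -0.217, -0.0], [-0.0, 0.001, -1.0]]
ft_force: [0.4, -4.2, 0.7]
width: 0.0555
t 18.67 tip jig mm [44.1 28.4 26.7] F jig [ 1.3 -4.   0.7] w 55.5
clock: 19.08
ee_pos: [0.5648, -0.0245, 0.0057]
eef_rot: [[0.217, 0.976, -0.0], [0.976, -0.217, 0.0], [0.0, -0.0, -1.0]]
ft_force: [-0.1, 0.2, -0.3]
width: 0.0687
t 19.08 tip jig mm [43.6 28.9 26.5] F jig [-0.2  0.2 -0.3] w 68.7
```

Released. Lifting clear, backing to jig x ≈ -12 and turning 90° so the two fingers lie along jig y, opening 60 mm, for a two-point push.

```bash
python3 -m crank '[[0,0,-15,0,0,0,70],[0,0,-25,0,0,0,70],[0,0,-25,0,0,0,70],[0,-28,0,0,0,0,70],[0,-28,0,0,0,0,70]]'; python3 -m crank '[[0,0,0,0,0,-7,60],[0,0,0,0,0,-7,60],[0,0,0,0,0,-7,60],[0,0,0,0,0,-7,60],[0,0,0,0,0,-7,60]]' >/dev/null;python3 -m crank '[[0,0,0,0,0,-7,60],[0,0,0,0,0,-7,60],[0,0,0,0,0,-7,60],[0,0,0,0,0,-7,60],[0,0,0,0,0,-7,60]]'>/dev/null ; python3 -m crank '[[0,0,0,0,0,-7,60],[0,0,0,0,0,-7,60],[0,0,0,0,0,-6,60],[0,0,0,0,0,0,60],[0,0,0,0,0,0,60]]'
python3 - <<'E'
from go import *
from plant import *
import cv2
where();delta(-12,28,30,0)
cv2.imwrite("pics/side11.png",cv2.resize(camera("side")[160:310,270:450,::-1],None,fx=4,fy=4,interpolation=cv2.INTER_CUBIC))
cv2.imwrite("pics/top11.png",cv2.resize(camera("top")[140:290,220:400,::-1],None,fx=4,fy=4,interpolation=cv2.INTER_CUBIC))
E
```

```text
clock: 19.5
ee_pos: [0.5129, -0.0134, 0.0726]
eef_rot: [[0.217, 0.976, 0.007], [0.976, -0.217, -0.002], [0.0, 0.007, -1.0]]
ft_force: [-0.8, -0.1, -0.4]
width: 0.0696
clock: 20.75
ee_pos: [0.5102, -0.0127, 0.0708]
eef_rot: [[-0.976, 0.22, 0.0], [0.22, 0.976, 0.0], [-0.0, 0.0, -1.0]]
ft_force: [0.6, 0.5, 0.5]
width: 0.06
t 20.75 tip jig mm [-12.3  28.5  91.6] F jig [0.4 0.6 0.5] w 60.0
delta mm [-0.3 -0.6 61.6] rot [ 0.01  0.   -0.09] dist 61.6
```

View pics/side11.png

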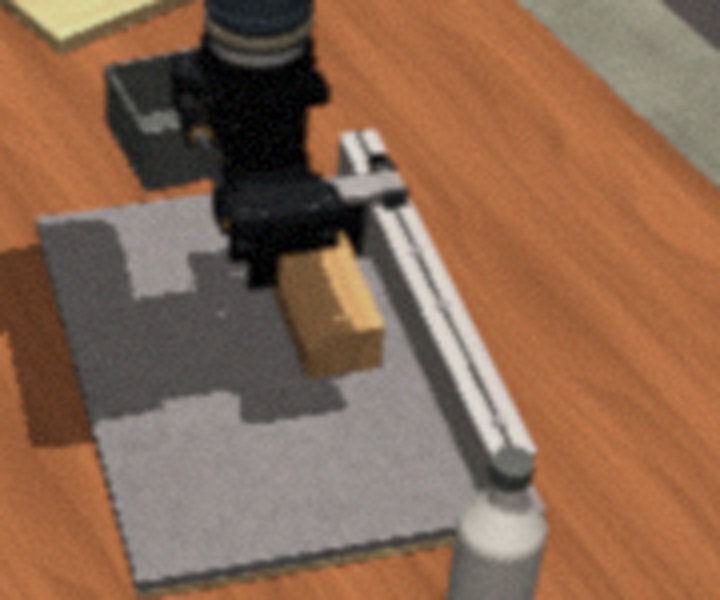

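View pics/top11.png

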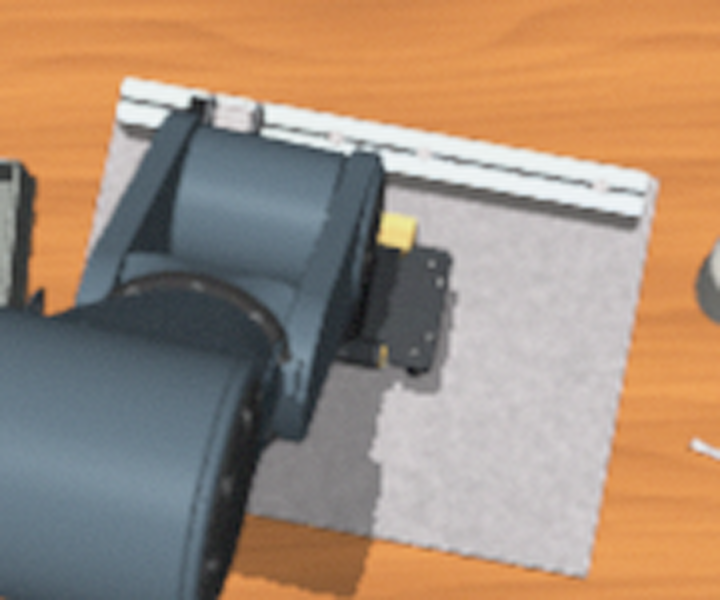

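Offcut stands free, parallel to the fence. Going down beside it to tip height ≈ 31 mm and pushing towards the fence.

```bash
python3 -m crank '[[0,0,15,0,0,0,60],[0,0,20,0,0,0,60],[0,0,15,0,0,0,60],[0,0,8,0,0,0,60],[0,0,2,0,0,0,60]]'; python3 go.py; python3 -m crank '[[-4,0,0,0,0,0,60],[-5,0,0,0,0,0,60],[-5,0,0,0,0,0,60],[-5,0,0,0,0,0,60],[-3,0,0,0,0,0,60]]'; python3 go.py;python3 -m crank '[[-3,0,0,0,0,0,60],[-3,0,0,0,0,0,60],[-3,0,0,0,0,0,60],[-3,0,0,0,0,0,60],[-3,0,0,0,0,0,60]]'; python3 go.py
```

```text
clock: 21.27
ee_pos: [0.5093, -0.0126, 0.0094]
eef_rot: [[-0.976, 0.218, -0.003], [0.218, 0.976, 0.001], [0.003, 0.0, -1.0]]
ft_force: [0.3, -0.1, -0.3]
width: 0.0601
t 21.27 tip jig mm [-13.1  28.4  30.2] F jig [ 0.3 -0.  -0.3] w 60.1
clock: 21.68
ee_pos: [0.5323, -0.0177, 0.0114]
eef_rot: [[-0.976, 0.217, 0.0], [0.217, 0.976, -0.0], [-0.0, -0.0, -1.0]]
ft_force: [-1.8, -0.1, 1.2]
width: 0.06
t 21.68 tip jig mm [10.4 28.4 32.2] F jig [-1.8 -0.5  1.2] w 60.0
clock: 22.1
ee_pos: [0.5465, -0.0208, 0.0108]
eef_rot: [[-0.976, 0.217, -0.0], [0.217, 0.976, 0.0], [0.0, 0.0, -1.0]]
ft_force: [-0.5, -0.8, 1.6]
width: 0.0599
t 22.1 tip jig mm [24.9 28.5 31.6] F jig [-0.3 -0.9  1.6] w 59.9
```

```bash
python3 -m crank '[[-2,0,0,0,0,0,60],[-2,0,0,0,0,0,60],[-2,0,0,0,0,0,60],[-2,0,0,0,0,0,60],[0,0,0,0,0,0,60]]'; python3 go.py;python3 -m crank '[[-1,0,0,0,0,0,60],[0,0,0,0,0,0,60],[-1,0,0,0,0,0,60],[0,0,0,0,0,0,60],[0,0,0,0,0,0,60]]'; python3 go.py
```

```text
clock: 22.52
ee_pos: [0.5535, -0.0223, 0.0106]
eef_rot: [[-0.976, 0.217, -0.002], [0.217, 0.976, 0.001], [0.002, 0.0, -1.0]]
ft_force: [-3.4, 0.5, 1.3]
width: 0.0595
t 22.52 tip jig mm [32.1 28.5 31.4] F jig [-3.5 -0.3  1.3] w 59.5
clock: 22.93
ee_pos: [0.5534, -0.0223, 0.0105]
eef_rot: [[-0.976, 0.217, -0.005], [0.217, 0.976, 0.001], [0.005, 0.0, -1.0]]
ft_force: [-6.3, 1.7, 4.7]
width: 0.06
t 22.93 tip jig mm [32.1 28.6 31.3] F jig [-6.6  0.3  4.7] w 60.0
```

```bash
python3 -m crank '[[-1,0,0,0,0,0,60],[-1,0,0,0,0,0,60],[0,0,0,0,0,0,60],[0,0,0,0,0,0,60],[0,0,0,0,0,0,60]]'; python3 go.py
python3 - <<'E'
from go import *
from plant import *
import cv2
a=camera("side")[160:310,270:450,::-1]
a=cv2.resize(a,None,fx=4,fy=4,interpolation=cv2.INTER_CUBIC)
for L in([44,-32,20],[100,-32,20],[100,-32,60],[59,-32,60],[44,-32,45],[100,-190,20],[100,-180,70]):
    u=(proj("side",T(J,[L]))[0]-[270,160]+.5)*4; cv2.circle(a,tuple(int(v) for v in u),3,(0,255,0),1)
cv2.imwrite("pics/side12.png",a)
cv2.imwrite("pics/top12.png",cv2.resize(camera("top")[140:290,220:400,::-1],None,fx=4,fy=4,interpolation=cv2.INTER_CUBIC))
E
```

```text
clock: 23.35
ee_pos: [0.5534, -0.0223, 0.0104]
eef_rot: [[-0.976, 0.217, -0.009], [0.217, 0.976, 0.002], [0.009, 0.0, -1.0]]
ft_force: [-8.4, 0.9, 6.5]
width: 0.0602
t 23.35 tip jig mm [32.1 28.6 31.2] F jig [-8.4 -1.   6.5] w 60.2
```

View pics/side12.png

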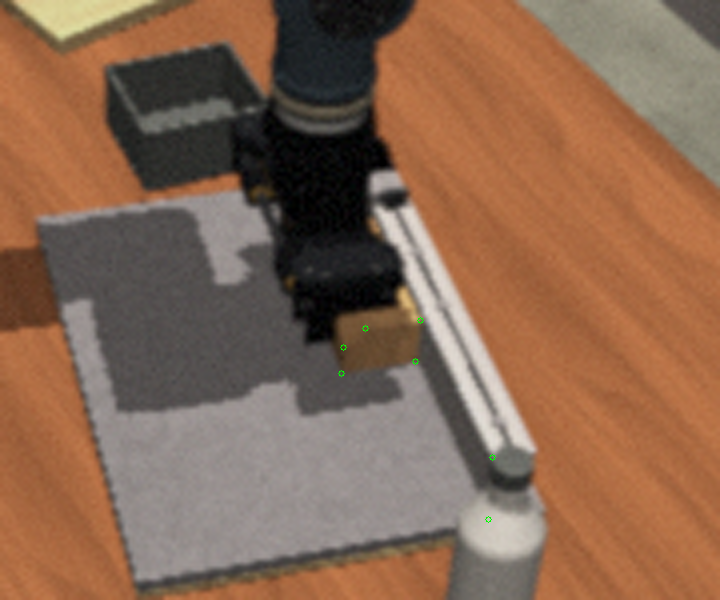

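View pics/top12.png

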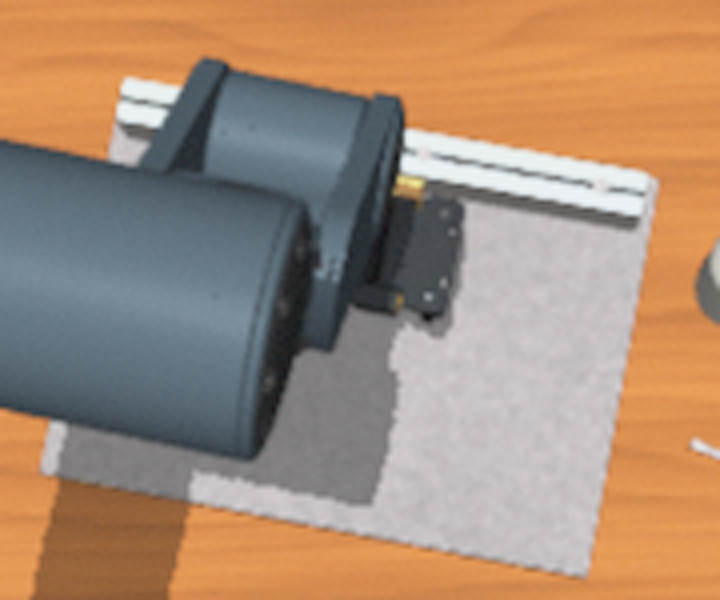

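The near end sits on the predicted seated corner: seen at (417,362) against (415,362). The force rises without motion, so the offcut is against the fence. Now backing off a little, raising the tips to about 52 mm and pressing on the bevel.

```bash
python3 -m crank '[[4,0,0,0,0,0,60],[5,0,0,0,0,0,60],[0,0,-10,0,0,0,60],[0,0,-11,0,0,0,60],[0,0,0,0,0,0,60]]'; python3 go.py
python3 - <<'E'
from plant import *
import cv2
a=camera("side")[190:270,310:400,::-1]
cv2.imwrite("pics/side13.png",cv2.resize(a,None,fx=7,fy=7,interpolation=cv2.INTER_CUBIC))
E
```

```text
clock: 23.87
ee_pos: [0.5522, -0.0222, 0.0343]
eef_rot: [[-0.976, 0.217, 0.007], [0.217, 0.976, -0.002], [-0.007, -0.0, -1.0]]
ft_force: [0.2, -1.2, 0.5]
width: 0.0598
t 23.87 tip jig mm [30.6 28.4 55.1] F jig [ 0.4 -1.2  0.5] w 59.8
```

View pics/side13.png

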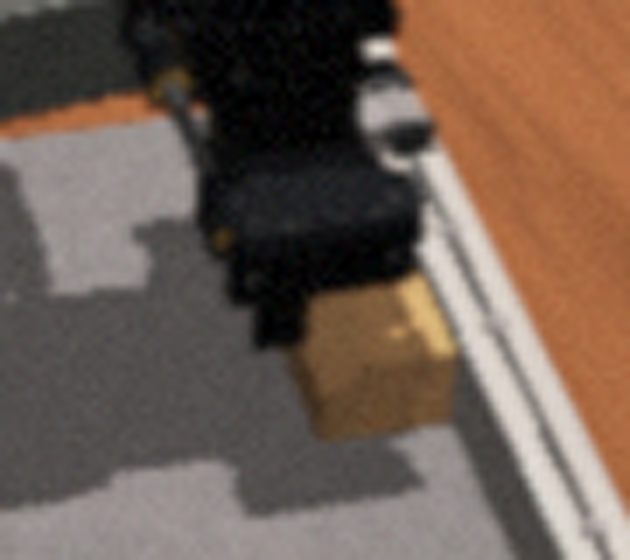

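Offcut stayed at the fence; the finger at (280,330) is just off the bevel. Moving onto the bevel.

```bash
python3 -m crank '[[0,0,0,0,0,0,60],[-3,0,0,0,0,0,60],[-3,0,0,0,0,0,60],[-2,0,0,0,0,0,60],[0,0,0,0,0,0,60]]'; python3 go.py;python3 -m crank '[[-2,0,0.3,0,0,0,60],[0,0,0,0,0,0,60],[-2,0,0.3,0,0,0,60],[0,0,0,0,0,0,60],[0,0,0,0,0,0,60]]'; python3 go.py
```

```text
clock: 24.33
ee_pos: [0.5579, -0.0235, 0.0315]
eef_rot: [[-0.976, 0.217, 0.001], [0.217, 0.976, -0.0], [-0.001, -0.0, -1.0]]
ft_force: [-0.0, 0.1, -0.5]
width: 0.0599
t 24.33 tip jig mm [36.6 28.4 52.3] F jig [-0.1  0.1 -0.5] w 59.9
clock: 24.75
ee_pos: [0.5607, -0.024, 0.031]
eef_rot: [[-0.976, 0.217, -0.001], [0.217, 0.976, 0.0], [0.001, 0.0, -1.0]]
ft_force: [-0.4, 0.3, -0.3]
width: 0.06
t 24.75 tip jig mm [39.5 28.5 51.8] F jig [-0.5  0.2 -0.3] w 60.0
```

```bash
python3 -m crank '[[-1,0,0.3,0,0,0,60],[-1,0,0,0,0,0,60],[0,0,0,0,0,0,60],[0,0,0,0,0,0,60],[0,0,0,0,0,0,60]]'; python3 go.py;python3 -m crank '[[-1,0,0.2,0,0,0,60],[-1,0,0,0,0,0,60],[0,0,0,0,0,0,60],[0,0,0,0,0,0,60],[0,0,0,0,0,0,60]]'; python3 go.py
```

```text
clock: 25.17
ee_pos: [0.5612, -0.024, 0.0306]
eef_rot: [[-0.976, 0.217, -0.003], [0.217, 0.976, 0.001], [0.003, 0.0, -1.0]]
ft_force: [-4.1, 0.8, 1.9]
width: 0.0601
t 25.17 tip jig mm [40.  28.6 51.4] F jig [-4.2 -0.1  1.9] w 60.1
clock: 25.58
ee_pos: [0.5614, -0.0241, 0.0305]
eef_rot: [[-0.976, 0.217, -0.007], [0.217, 0.976, 0.002], [0.007, -0.0, -1.0]]
ft_force: [-9.0, 1.0, 5.8]
width: 0.0596
t 25.58 tip jig mm [40.2 28.6 51.3] F jig [-9.  -1.   5.8] w 59.6
```

```bash
python3 -m crank '[[-1,0,0,0,0,0,60],[-1,0,0.1,0,0,0,60],[0,0,0,0,0,0,60],[0,0,0,0,0,0,60],[0,0,0,0,0,0,60]]'; python3 go.py;python3 -m crank '[[-1,0,0,0,0,0,60],[-1,0,0.1,0,0,0,60],[0,0,0,0,0,0,60],[0,0,0,0,0,0,60],[0,0,0,0,0,0,60]]'; python3 go.py
```

```text
clock: 26.0
ee_pos: [0.5614, -0.0241, 0.0304]
eef_rot: [[-0.976, 0.217, -0.011], [0.217, 0.976, 0.002], [0.011, -0.0, -1.0]]
ft_force: [-10.7, 0.6, 8.7]
width: 0.06
t 26.0 tip jig mm [40.4 28.6 51.2] F jig [-10.6  -1.7   8.7] w 60.0
clock: 26.42
ee_pos: [0.5614, -0.0241, 0.0303]
eef_rot: [[-0.976, 0.216, -0.015], [0.216, 0.976, 0.003], [0.015, -0.0, -1.0]]
ft_force: [-12.9, 1.8, 11.1]
width: 0.0601
t 26.42 tip jig mm [40.4 28.6 51.1] F jig [-13.   -1.   11.1] w 60.1
```

```bash
python3 -m crank '[[-1.5,0,-0.2,0,0,0,60],[-1.5,0,-0.2,0,0,0,60],[0,0,0,0,0,0,60],[0,0,0,0,0,0,60],[0,0,0,0,0,0,60]]'; python3 go.py;python3 -m crank '[[-1.5,0,-0.2,0,0,0,60],[-1,0,-0.2,0,0,0,60],[0,0,0,0,0,0,60],[0,0,0,0,0,0,60],[0,0,0,0,0,0,60]]'; python3 go.py
```

```text
clock: 26.83
ee_pos: [0.5614, -0.024, 0.0303]
eef_rot: [[-0.976, 0.216, -0.021], [0.216, 0.976, 0.004], [0.021, -0.0, -1.0]]
ft_force: [-17.0, 2.3, 14.3]
width: 0.06
t 26.83 tip jig mm [40.6 28.6 51.1] F jig [-17.1  -1.4  14.3] w 60.0
clock: 27.25
ee_pos: [0.5614, -0.0241, 0.0304]
eef_rot: [[-0.976, 0.216, -0.026], [0.216, 0.976, 0.005], [0.026, -0.0, -1.0]]
ft_force: [-19.9, 2.2, 15.6]
width: 0.06
t 27.25 tip jig mm [40.7 28.6 51.1] F jig [-19.9  -2.2  15.6] w 60.0
```

Force is 20 N into the fence and 15.6 N down. Trimming the downward part.

```bash
python3 -m crank '[[0,0,-0.4,0,0,0,60],[-0.5,0,0,0,0,0,60],[0,0,-0.3,0,0,0,60],[0,0,0,0,0,0,60],[0,0,0,0,0,0,60]]'; python3 go.py
python3 - <<'E'
from go import *
from plant import *
import cv2
a=camera("side")[190:270,310:400,::-1]
a=cv2.resize(a,None,fx=7,fy=7,interpolation=cv2.INTER_CUBIC)
for L in([44,-32,20],[100,-32,20],[100,-32,60],[59,-32,60],[44,-32,45]):
    u=(proj("side",T(J,[L]))[0]-[310,190]+.5)*7; cv2.circle(a,tuple(int(v) for v in u),3,(0,255,0),1)
cv2.imwrite("pics/side14.png",a)
cv2.imwrite("pics/top14.png",cv2.resize(camera("top")[140:290,220:400,::-1],None,fx=4,fy=4,interpolation=cv2.INTER_CUBIC))
E
python3 go.py
```

```text
clock: 27.67
ee_pos: [0.5614, -0.0241, 0.0305]
eef_rot: [[-0.976, 0.216, -0.027], [0.216, 0.976, 0.006], [0.028, -0.0, -1.0]]
ft_force: [-20.3, 2.1, 11.7]
width: 0.0598
t 27.67 tip jig mm [40.7 28.6 51.2] F jig [-20.2  -2.4  11.7] w 59.8
t 27.77 tip jig mm [40.6 28.6 51.2] F jig [-19.2  -1.3  11.4] w 60.1
```

View pics/side14.png

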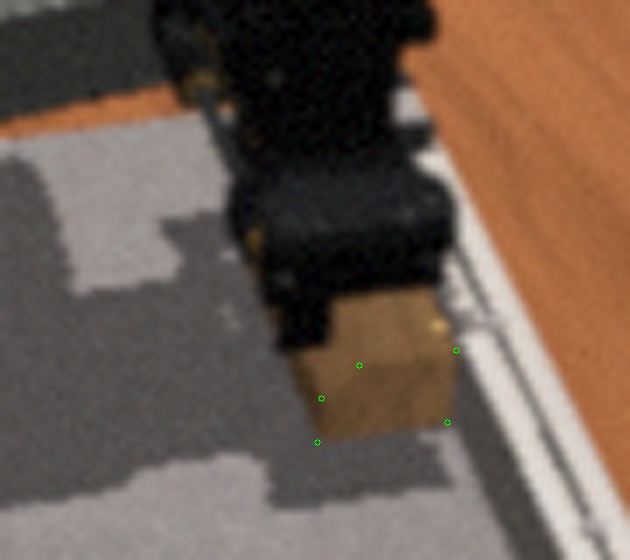

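View pics/top14.png

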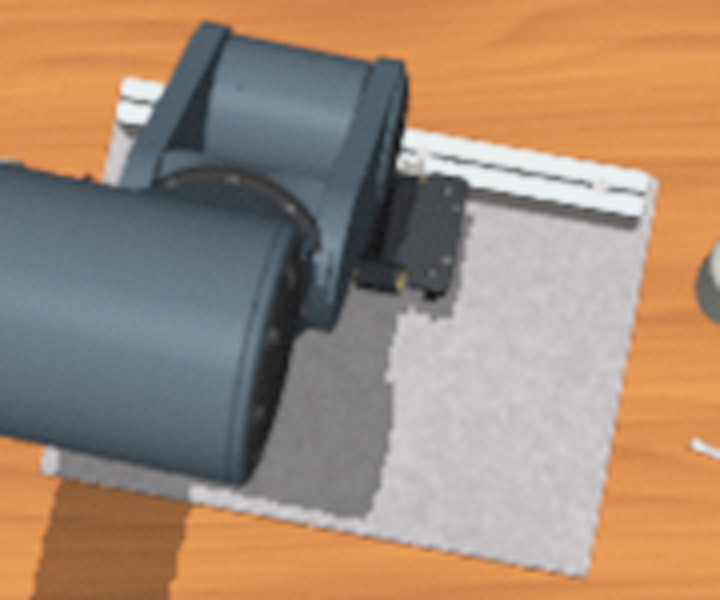

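The seated corner agrees within 1 px (seen (453,420) against (447,422)), and the force is steady at about 20/11.5 N. One idle call to confirm it is steady, then hand in.

```bash
python3 -m crank '[[0,0,0,0,0,0,60],[0,0,0,0,0,0,60],[0,0,0,0,0,0,60],[0,0,0,0,0,0,60],[0,0,0,0,0,0,60]]'; python3 go.py; python3 -m crank '[[0,0,0,0,0,0,60],[0,0,0,0,0,0,60],[0,0,0,0,0,0,60],[0,0,0,0,0,0,60],[0,0,0,0,0,0,60]]' >/dev/null; python3 go.py; python3 -c "
from plant import *
sign_off()"
```

```text
clock: 28.18
ee_pos: [0.5614, -0.0241, 0.0304]
eef_rot: [[-0.976, 0.216, -0.027], [0.216, 0.976, 0.006], [0.028, -0.0, -1.0]]
ft_force: [-19.6, 2.0, 11.9]
width: 0.06
t 28.18 tip jig mm [40.7 28.6 51.2] F jig [-19.6  -2.3  11.9] w 60.0
t 28.6 tip jig mm [40.7 28.6 51.2] F jig [-20.1  -0.8  10.9] w 59.7
the job is handed in; nothing more can be done
```

I flipped the stop down, put the offcut in the corner and handed the job in at 28.6 s, with the fingers still pushing on the bevel. No verdict came back.

- **Stop:** I pushed it down until it went solid at 10.5 N, and the pictures showed it level.
- **Offcut:** I gripped it at a measured width of 56.0 mm and set it against the stop, which I felt at jig y = 28 mm as expected. I then released it and pushed it to the fence with both fingers.
- **Final push:** It held steady at about 20 N into the fence and 11–12 N down, with the tip not moving over the last 0.4 s of readings.
- **Bin, bottle and screwdriver:** I never touched them.

Some checks disagreed or stayed open:

- **Tip height:** The true fingertip height was about 29 mm more than the reported pose implies. I measured this by touching the stop arm and the deck, both of which agreed, and corrected for it.
- **Fence position:** The fence contact came about 2 mm earlier than I had computed, while the last picture put the offcut's near end about 1 px (2 mm) the other way. Both are within the 2 mm calibration.
- **Stop gap:** I did not measure the gap to the stop again after the final push. The felt contact and the pictures suggest it is under about 1–2 mm.

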